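# Load clay tiles into the spring magazine and shut its cover

## Task

Slide the cover of the tile magazine fully open and load every plain rectangular clay tile on the table into the well, flat, one on top of another. After putting in each tile, press it down against the spring follower until its top lies just below the rim (a few millimetres, not deeper) before adding the next one. When all are in and flat, slide the cover fully shut over them; leave the round coaster, the square carved tile and everything else where they are.

Things in the scene. Friction and masses are not known exactly. Their poses are not given: they have to be found in the camera images.
- magazine: fixed aluminium frame on a grey base plate; origin under the well's centre, z up, y along the well; yaw within 0.35 rad. Well 66 (x) x 106 (y) mm inside: 6 mm end walls and, in the corners, wings 6 mm thick and 24 mm long up to the rim. Both long sides are open over the middle 60 mm of y, for the fingers.
- mag_rim (a point): centre of the well's mouth at the rim, 96 mm above the table; axes as the magazine's; the tiles' 100 mm side lies along y and the cover opens towards -y. Dark cover rails stand at x = +-44 to +-50 mm, up to 9 mm above the rim, at y 30 to 59 and -30 to -230 mm (parking track), none beside the open middle.
- follower (a joint): depth in m of the black follower, the well's 60 x 100 mm moving floor: 0 = up, its top 6 mm below the rim; 0.076 = bottomed; five tiles need about 0.067. A spring (2 N + 80 N/m) pushes it up, an 8.5 N friction brake holds it where it is left (within 1 mm): pressing it down takes 10 to 17 N, and the tiles' weight does not sink it.
- cover (a joint): cover slide in m: 0 = fully shut over the well, 0.115 = fully open, clear of the well; starts at 0 to 0.045, stays where it is left, friction 2 N. A flat 84 x 118 x 5 mm aluminium plate, its underside 1.5 mm above the rim: a tile that stands higher blocks it.
- cover_tab (a point): middle of the black upright grip tab in the centre of the cover: 50 mm (magazine x) x 14 mm (magazine y, the slide direction) x 30 mm high; this point is 15 mm above the cover's top, 15 mm below the tab's top and 117.5 mm above the table. Pinch it from above along the slide direction and draw it along.
- tile1: plain rectangular unglazed clay tile, all alike, 60 (its x) x 100 (its y) x 14 (z) mm, about 150 g, lying flat on the table; origin: centre of its underside, z up. Three to five of tile1..tile5 are present. Taken across its 60 mm width.
- tile2: plain rectangular unglazed clay tile, all alike, 60 (its x) x 100 (its y) x 14 (z) mm, about 150 g, lying flat on the table; origin: centre of its underside, z up. Three to five of tile1..tile5 are present. Taken across its 60 mm width.
- tile3: plain rectangular unglazed clay tile, all alike, 60 (its x) x 100 (its y) x 14 (z) mm, about 150 g, lying flat on the table; origin: centre of its underside, z up. Three to five of tile1..tile5 are present. Taken across its 60 mm width.
- tile4: plain rectangular unglazed clay tile, all alike, 60 (its x) x 100 (its y) x 14 (z) mm, about 150 g, lying flat on the table; origin: centre of its underside, z up. Three to five of tile1..tile5 are present. Taken across its 60 mm width.
- tile5: plain rectangular unglazed clay tile, all alike, 60 (its x) x 100 (its y) x 14 (z) mm, about 150 g, lying flat on the table; origin: centre of its underside, z up. Three to five of tile1..tile5 are present. Taken across its 60 mm width.
- coaster: bystander: round clay coaster, diameter 90 mm, 12 mm thick, lying among the tiles; origin: centre of its underside
- carved: bystander: square carved clay tile 86 x 86 mm, 21 mm high with a raised border and four round bosses, lying among the tiles; origin: centre of its underside
Things that resemble listed ones, but are neither listed nor needed, are in the scene too. What is shaped like the tile1 but green or red is not meant.

How it is judged:
On the way, in this order (a step that is already met when the one before it is completed fails the run):
1. the cover is slid fully open (within 8 mm of its end) (value of joint cover above 0.107 m), for 0.2 s.
2. every tile lies flat in the well, pressed down until no tile stands above the rim, fingers off, the cover still open (x of tile1 in the frame of mag_rim between -0.008 and 0.008 m and y of tile1 in the frame of mag_rim between -0.008 and 0.008 m and z of tile1 in the frame of mag_rim between -0.1 and -0.0135 m and angle between each of tile1, tile2, tile3, tile4, tile5's own z axis and vertical below 0.08 rad and x of tile2 in the frame of mag_rim between -0.008 and 0.008 m and y of tile2 in the frame of mag_rim between -0.008 and 0.008 m and z of tile2 in the frame of mag_rim between -0.1 and -0.0135 m and x of tile3 in the frame of mag_rim between -0.008 and 0.008 m and y of tile3 in the frame of mag_rim between -0.008 and 0.008 m and z of tile3 in the frame of mag_rim between -0.1 and -0.0135 m and x of tile4 in the frame of mag_rim between -0.008 and 0.008 m and y of tile4 in the frame of mag_rim between -0.008 and 0.008 m and z of tile4 in the frame of mag_rim between -0.1 and -0.0135 m and x of tile5 in the frame of mag_rim between -0.008 and 0.008 m and y of tile5 in the frame of mag_rim between -0.008 and 0.008 m and z of tile5 in the frame of mag_rim between -0.1 and -0.0135 m and contact force between the fingers and tile1 below 0.2 N and contact force between the fingers and tile2 below 0.2 N and contact force between the fingers and tile3 below 0.2 N and contact force between the fingers and tile4 below 0.2 N and contact force between the fingers and tile5 below 0.2 N and value of joint cover above 0.09 m), for 0.3 s.
At the end, for the whole second after the job is handed in: every tile present lies in the well, centred within 8 mm along the magazine's x and y, flat (under 0.08 rad), with its top at or below the rim, the uppermost tile's top at most 12 mm below the rim, at rest, and the cover is shut (joint under 5 mm) (x of tile1 in the frame of mag_rim between -0.008 and 0.008 m and y of tile1 in the frame of mag_rim between -0.008 and 0.008 m and z of tile1 in the frame of mag_rim between -0.1 and -0.0135 m and angle between each of tile1, tile2, tile3, tile4, tile5's own z axis and vertical below 0.08 rad and x of tile2 in the frame of mag_rim between -0.008 and 0.008 m and y of tile2 in the frame of mag_rim between -0.008 and 0.008 m and z of tile2 in the frame of mag_rim between -0.1 and -0.0135 m and x of tile3 in the frame of mag_rim between -0.008 and 0.008 m and y of tile3 in the frame of mag_rim between -0.008 and 0.008 m and z of tile3 in the frame of mag_rim between -0.1 and -0.0135 m and x of tile4 in the frame of mag_rim between -0.008 and 0.008 m and y of tile4 in the frame of mag_rim between -0.008 and 0.008 m and z of tile4 in the frame of mag_rim between -0.1 and -0.0135 m and x of tile5 in the frame of mag_rim between -0.008 and 0.008 m and y of tile5 in the frame of mag_rim between -0.008 and 0.008 m and z of tile5 in the frame of mag_rim between -0.1 and -0.0135 m and z of any of tile1, tile2, tile3, tile4, tile5 in the frame of mag_rim above -0.026 m and value of joint cover below 0.005 m and linear speed of each of tile1, tile2, tile3, tile4, tile5 below 0.03 m/s); the robot touches nothing.
It fails at once if a tile is left lying on another in the well that has not been pressed down (whose top still stands more than 3 mm above the rim) ((horizontal distance between tile1 and mag_rim below 0.01 m and z of tile1 in the frame of mag_rim between 0.003 and 0.02 m and angle between the y axis of tile1 and the y axis of mag_rim, either way round below 0.1 rad and angle between tile1's own z axis and vertical below 0.03 rad and linear speed of tile1 below 0.002 m/s and contact force between the fingers and tile1 below 0.2 N) or (horizontal distance between tile2 and mag_rim below 0.01 m and z of tile2 in the frame of mag_rim between 0.003 and 0.02 m and angle between the y axis of tile2 and the y axis of mag_rim, either way round below 0.1 rad and angle between tile2's own z axis and vertical below 0.03 rad and linear speed of tile2 below 0.002 m/s and contact force between the fingers and tile2 below 0.2 N) or (horizontal distance between tile3 and mag_rim below 0.01 m and z of tile3 in the frame of mag_rim between 0.003 and 0.02 m and angle between the y axis of tile3 and the y axis of mag_rim, either way round below 0.1 rad and angle between tile3's own z axis and vertical below 0.03 rad and linear speed of tile3 below 0.002 m/s and contact force between the fingers and tile3 below 0.2 N) or (horizontal distance between tile4 and mag_rim below 0.01 m and z of tile4 in the frame of mag_rim between 0.003 and 0.02 m and angle between the y axis of tile4 and the y axis of mag_rim, either way round below 0.1 rad and angle between tile4's own z axis and vertical below 0.03 rad and linear speed of tile4 below 0.002 m/s and contact force between the fingers and tile4 below 0.2 N) or (horizontal distance between tile5 and mag_rim below 0.01 m and z of tile5 in the frame of mag_rim between 0.003 and 0.02 m and angle between the y axis of tile5 and the y axis of mag_rim, either way round below 0.1 rad and angle between tile5's own z axis and vertical below 0.03 rad and linear speed of tile5 below 0.002 m/s and contact force between the fingers and tile5 below 0.2 N)).
It fails at once if the coaster or the carved tile is moved more than 60 mm or lifted (distance of any of coaster, carved from where it was at the start of the episode above 0.06 m or height (world z) of any of coaster, carved above 0.04 m).
Of tile1, tile2, tile3, tile4, tile5 only 3 to 5 are there at a start; the rules pass over those that are not, and their reading is None.
At some moment in a run one of tile1, tile2, tile3, tile4, tile5 may be knocked a few centimetres aside while the robot is not near it.
Once in a run the grip may slacken for a moment while it holds something.
It also fails if it takes over 210 s, if anything falls off the work surface, if the arm or the gripper's body presses on something with over 40 N, if the wrist force passes 120 N, or if a joint passes its speed limit or range.

## Robot

A 6-joint arm with a two-finger parallel gripper is mounted at the origin on the work surface. World frame = base frame: x ahead of the robot, y to its left, z up, the work surface at z = 0. Lengths are in m, angles in rad, forces in N, time in s.
With the tool pointing down it reaches from about 0.325 to 0.775 m from the base axis. Payload 5.5 kg.
Tool frame: the origin (TCP) lies at the centre of the arm's flange, where the gripper is bolted on; the fingertips stand 173 mm ahead of it and the grasp point (between the pads) lies 155 mm ahead of it; z points along the fingers, y is the line along which they close (so a half turn about z gives the same grasp; the last joint's range is limited). The gripper opens to 85 mm and grips with 20 to 120 N. Pads are 22 mm wide; open, the fingers measure 114 mm over their backs; the gripper's body (76 mm by 85 mm) begins 54 mm behind the grasp point. The pads swing forward as they close: fully open they stand 13 mm farther back than shut.
Start: joints at [1.263, 0.091, 1.231, -0, 1.82, -0.057], TCP at [0.149, 0.581, 0.405] pointing down, gripper open.
Joint ranges: [-2.87, 2.87], [-0.86, 2.18], [0.17, 2.46], [-1.51, 4.65], [0.06, 2.69], [-2.65, 2.65]. Speed limits (rad/s): [2.57, 2.57, 3.01, 3.14, 3.14, 3.14].

## Interface

Orientations are given as a unit quaternion [x, y, z, w].
In Python, from bench import manip gives the robot as it stands.
- The arm moves only by the tool servo_tool, never from a script. Its argument "series" is a list that holds one entry, the list of rows, each a list of 7 numbers: the opening in per cent of the stroke, from 0 (shut) to 100 (fully open), then the shift along the tool's x, y, z in m, then the turn, a rotation vector about the tool's x, y, z in degrees. A call has 1 to 8 rows; each row shifts and turns the commanded pose from where the row before left it, along the tool's axes as they then stand; what a row does not reach is not made up. A row lasts 1/10 s, in which the tool goes at most 50 mm and 8.59 degrees, less where a joint would pass 70% of its speed; a pose out of reach is approached as far as the arm can. A call is refused whole if a number of a shift passes 0.05 or a number of a turn 8.59, either way. A call with a gripper value outside its range is refused whole. The fingers move at their own pace and stop on an object; "squeeze" is the grip in N (left out, the last holds). Time passes only in rows, so rows that do not move let the fingers close. It gives the time, the measured TCP pose, the force, the opening and the grip force at its end, in the units of the state.
- manip.observe(): the state, without advancing time (a new reading comes with each control period).
- manip.snapshot(name): name is "side" or "top" or "wrist"; returns a dict with "image" (384x512x3 uint8, red, green, blue), "camera_matrix" (3x3 intrinsics, pixels), "world_from_camera" (4x4, takes a point from camera to world coordinates). Camera axes: x right, y down, z forward; pixel columns grow to the right and rows downward; lengths in m; the calibration is good to about 2 mm. A picture is of the moment at which its call begins. There is no depth.
- manip.hand_in(): hands the job in; it is judged then, once.
The state is a dict: "time": time; "joint_pos": joint angles; "qvel": joint speeds; "tau": joint torques, N m; "ee_pos": TCP position; "eef_rot": TCP orientation; "wrist_force": force on the tool from outside, world axes, zero at the start; "ft_torque": the same for the moment, N m; "opening": opening from 0.0 (shut) to 1.0 (fully open); "finger_force": force on a finger pad.
Only numpy, scipy, OpenCV 4.12 (cv2) and the standard library are available. Lean on these libraries where they do the work, as an engineer would, in place of code of your own. Each camera call takes 0.05 s, during which the arm holds its last target. There are 200 camera calls.

## Working session

There is one attempt and no reset: what is moved stays moved. The work goes in short steps, Python scripts to look and compute and a tool call to move; the robot and the scene stay as the last step left them, time stands still between calls to the robot, and variables do not carry over. Pictures are saved under pics/ and viewed, at most 14 in all, crops included, and the job is handed in when it is done.

Besides the shell and the picture viewer there is one more tool, called after "Emit:" by a JSON object that holds its "fn" and its "kwargs", one argument or row to a line. servo_tool: Moves the arm, as the interface text tells. Its arguments: {"type":"object","properties":{"series":{"type":"array","items":{"type":"array","items":{"type":"array","items":{"type":"number"}}}},"squeeze":{"type":"number"}},"required":["series"]}

```bash
ls; mkdir -p pics; cat > h.py <<'E'
import numpy as np,cv2
from bench import manip
from scipy.spatial.transform import Rotation as R
def snap(n,f):
    s=manip.snapshot(n); cv2.imwrite('pics/'+f,cv2.cvtColor(s['image'],cv2.COLOR_RGB2BGR)); np.savez('pics/'+f+'.npz',**s); return s
def px2w(s,uv,z):
    K=s['camera_matrix'];T=s['world_from_camera']
    d=(T[:3,:3]@np.linalg.inv(K)@np.c_[np.atleast_2d(uv),np.ones(len(np.atleast_2d(uv)))].T).T
    o=T[:3,3]; return o+d*((z-o[2])/d[:,2])[:,None]
def w2px(s,p):
    K=s['camera_matrix'];T=np.linalg.inv(s['world_from_camera'])
    p=np.atleast_2d(p);c=(T[:3,:3]@p.T).T+T[:3,3];q=(K@c.T).T;return q[:,:2]/q[:,2:]
E
python3 - <<'E'
from h import *
np.set_printoptions(precision=3,suppress=True)
a=snap('top','top0.png');b=snap('side','side0.png')
o=manip.observe();print(o); print(a['world_from_camera'],a['camera_matrix'])
cv2.imwrite('pics/t0.png',cv2.resize(cv2.imread('pics/top0.png'),(800,600),interpolation=cv2.INTER_CUBIC))
E
```

```text
pics
{'time': 0.1, 'joint_pos': array([ 1.263,  0.092,  1.232, -0.   ,  1.82 , -0.057]), 'qvel': array([ 0.   , -0.002, -0.002, -0.003,  0.002, -0.001]), 'tau': array([  0.002, -46.022, -41.922,  -0.   ,   0.011,  -0.   ]), 'ee_pos': array([0.149, 0.581, 0.404]), 'eef_rot': array([ 0.125,  0.992, -0.001, -0.   ]), 'wrist_force': array([-0.419,  0.209,  0.578]), 'ft_torque': array([-0.014,  0.039, -0.012]), 'finger_force': 0.0, 'opening': 0.9967502875743506}
[[ 0.029 -0.98   0.197  0.183]
 [-0.999 -0.033 -0.014  0.04 ]
 [ 0.02  -0.196 -0.98   1.049]
 [ 0.     0.     0.     1.   ]] [[402.601   0.    254.348]
 [  0.    402.601 191.327]
 [  0.      0.      1.   ]]
```

View pics/t0.png

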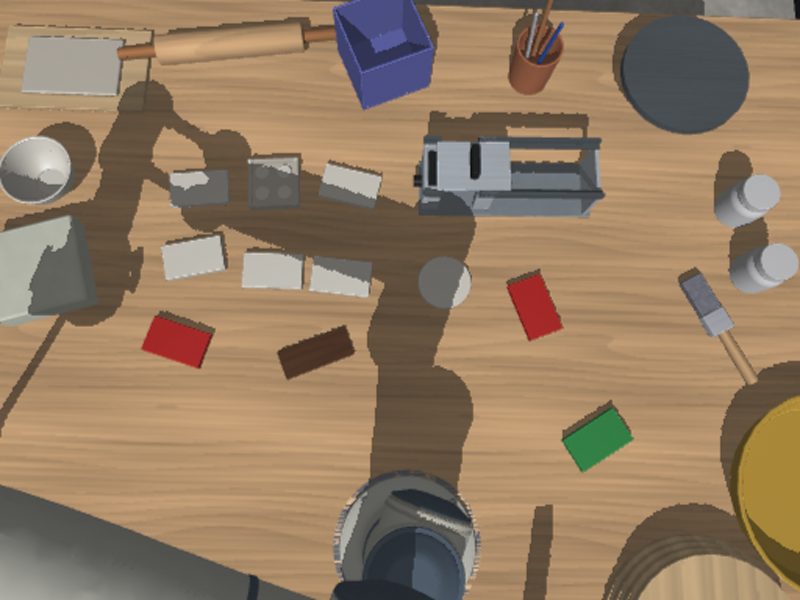

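View pics/side0.png

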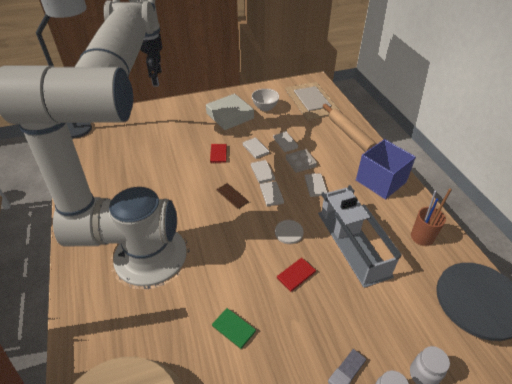

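```bash
python3 - <<'E'
import cv2
i=cv2.imread('pics/top0.png')
cv2.imwrite('pics/c1.png',cv2.resize(i[60:160,250:400],None,fx=5.3,fy=5.3,interpolation=cv2.INTER_CUBIC))
cv2.imwrite('pics/c2.png',cv2.resize(i[90:200,95:250],None,fx=5,fy=5,interpolation=cv2.INTER_CUBIC))
E
```

```text
(no output)
```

View pics/c1.png

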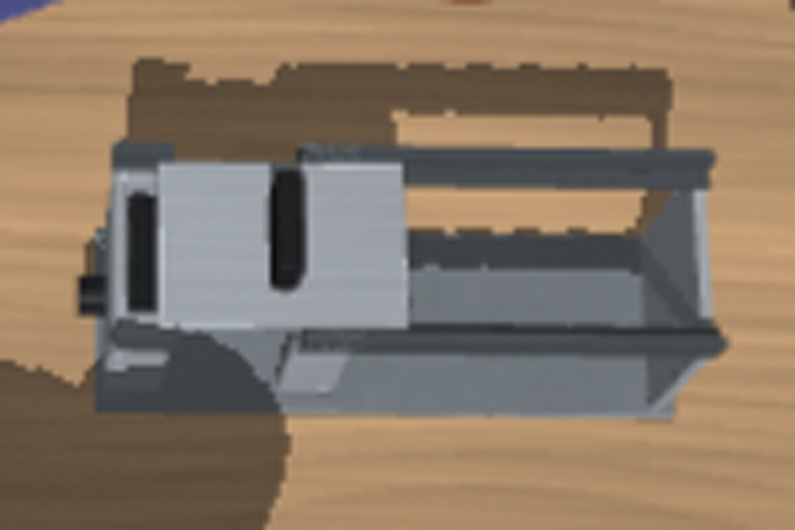

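View pics/c2.png

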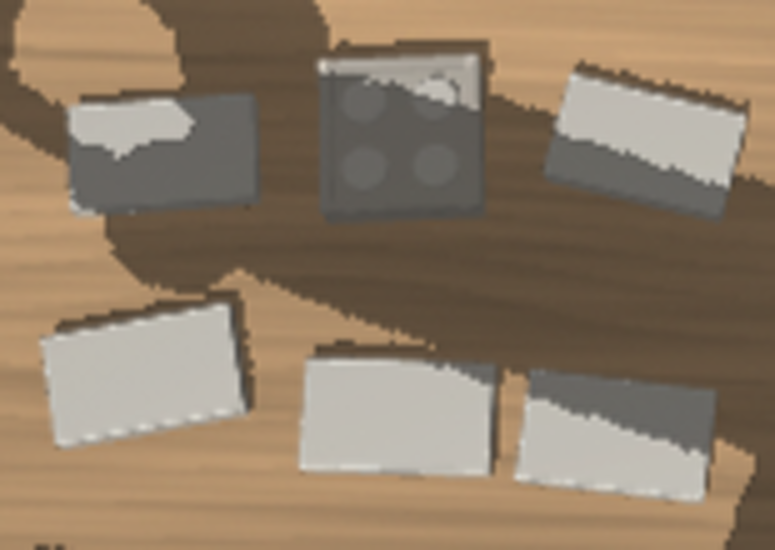

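```bash
cat > m0.py <<'E'
from h import *
np.set_printoptions(precision=4,suppress=True)
s=dict(np.load('pics/top0.png.npz'))
T=dict(A=[(68,108),(255,93),(257,203),(70,213)],B=[(577,70),(747,112),(722,216),(545,175)],C=[(42,338),(230,303),(246,410),(58,445)],D=[(305,358),(494,362),(492,474),(300,470)],E=[(528,370),(716,388),(704,500),(515,482)])
for k,v in T.items():
    w=px2w(s,(np.array(v)+.5)/5-.5+[95,90],.014)[:,:2]
    l=w[0]-w[1]+w[3]-w[2]
    print(k,w.mean(0),'sizes',np.linalg.norm(w[0]-w[1]),np.linalg.norm(w[1]-w[2]),'yaw',np.degrees(np.arctan2(-l[0],l[1])))
f=lambda v:(np.array(v)+.5)/5.3-.5+[250,60]
w=px2w(s,f([(160,163),(405,163),(407,328),(158,325)]),.1025)[:,:2];print(w,w.mean(0))
print('tabtop',px2w(s,f([(291,226)]),.1325)[0], 'rail',px2w(s,f([(715,152),(300,150),(113,145),(728,342)]),.105)[:,:2])
E
python3 m0.py
```

```text
A [0.5751 0.3737] sizes 0.10077417870808178 0.06305105824249004 yaw 6.2193341025253055
B [0.5911 0.1126] sizes 0.09604488793213332 0.06115245120851491 yaw -12.072603987332078
C [0.4524 0.3723] sizes 0.0998782143872117 0.059735250532391544 yaw 13.071843564568788
D [0.4342 0.2374] sizes 0.09989555416778288 0.0608120159046288 yaw 0.717883442654116
E [0.4278 0.1223] sizes 0.10014716406297666 0.06093670084334361 yaw -3.6570928306935855
[[ 0.6359 -0.0307]
 [ 0.6404 -0.148 ]
 [ 0.557  -0.1485]
 [ 0.5542 -0.0312]] [ 0.5969 -0.0896]
tabtop [ 0.5928 -0.0893  0.1325] rail [[ 0.6507 -0.2966]
 [ 0.6439 -0.0973]
 [ 0.643  -0.008 ]
 [ 0.5547 -0.2994]]
```

```bash
cat >> h.py <<'E'
np.set_printoptions(precision=4,suppress=True)
def plan(p,yaw,o=None):
    """tool turn about z (deg), then shift in turned tool axes, to bring TCP to p with tool y at world angle yaw (deg), upright"""
    o=o or manip.observe();M=R.from_quat(o['eef_rot']).as_matrix()
    c,s=np.cos(np.radians(yaw)),np.sin(np.radians(yaw));G=np.array([[s,c,0],[-c,s,0],[0,0,-1.]]);G[:,0]=np.cross(G[:,1:2].T,G[:,2:].T)[0] if 0 else [-s,c,0]
    G[:,1]=[c,s,0]
    r=np.degrees(R.from_matrix(M.T@G).as_rotvec());d=G.T@(np.array(p)-o['ee_pos'])
    print('t%.1f'%o['time'],'pos',o['ee_pos'],'turn',r.round(2),'shift',d.round(4),'n',np.linalg.norm(d).round(3),'open %.3f'%o['opening'],'F',o['wrist_force'].round(1),'ff %.1f'%o['finger_force'])
E
python3 - <<'E'
from h import *
plan((.5955,-.0895,.36),91.5)
E
```

```text
t0.1 pos [0.1489 0.5813 0.4037] turn [ -0.1   -0.02 -15.87] shift [-0.4289 -0.6822  0.0437] n 0.807 open 0.997 F [-0.4  0.2  0.6] ff 0.0
```

Emit:
{"fn": "servo_tool", "kwargs": {
  "series": [
    [[60, 0, 0, 0, 0, 0, -7.9], [60, 0, 0, 0, 0, 0, -7.9], [60, -0.0238, -0.0379, 0.0024, 0, 0, 0], [60, -0.0238, -0.0379, 0.0024, 0, 0, 0], [60, -0.0238, -0.0379, 0.0024, 0, 0, 0], [60, -0.0238, -0.0379, 0.0024, 0, 0, 0], [60, -0.0238, -0.0379, 0.0024, 0, 0, 0], [60, -0.0238, -0.0379, 0.0024, 0, 0, 0]]
  ],
  "squeeze": 60
}}

```text
time: 0.9
ee_pos: [0.2979, 0.3559, 0.3897]
eef_rot: [-0.013, 1.0, -0.0, -0.0]
wrist_force: [0.8, -0.4, 0.4]
opening: 0.604
finger_force: 0.0
```

Emit:
{"fn": "servo_tool", "kwargs": {
  "series": [
    [[60, -0.0238, -0.0379, 0.0024, 0, 0, 0], [60, -0.0238, -0.0379, 0.0024, 0, 0, 0], [60, -0.0238, -0.0379, 0.0024, 0, 0, 0], [60, -0.0238, -0.0379, 0.0024, 0, 0, 0], [60, -0.0238, -0.0379, 0.0024, 0, 0, 0], [60, -0.0238, -0.0379, 0.0024, 0, 0, 0]]
  ]
}}

```text
time: 1.5
ee_pos: [0.4463, 0.1319, 0.3755]
eef_rot: [-0.012, 1.0, 0.0, -0.0]
wrist_force: [0.8, 1.2, -0.3]
opening: 0.599
finger_force: 0.0
```

Emit:
{"fn": "servo_tool", "kwargs": {
  "series": [
    [[60, -0.0238, -0.0379, 0.0024, 0, 0, 0], [60, -0.0238, -0.0379, 0.0024, 0, 0, 0], [60, -0.0238, -0.0379, 0.0024, 0, 0, 0], [60, -0.0238, -0.0379, 0.0024, 0, 0, 0], [60, -0.0238, -0.0379, 0.0024, 0, 0, 0], [60, -0.0238, -0.0379, 0.0024, 0, 0, 0], [60, 0, 0, 0, 0, 0, 0], [60, 0, 0, 0, 0, 0, 0]]
  ]
}}

```text
time: 2.3
ee_pos: [0.5945, -0.091, 0.3599]
eef_rot: [-0.012, 1.0, 0.0, -0.001]
wrist_force: [-0.5, 0.2, 0.1]
opening: 0.601
finger_force: 0.0
```

```bash
python3 - <<'E'
from h import *
plan((.5955,-.0895,.28),91.5)
s=snap('wrist','w1.png');print(s['world_from_camera']); snap('top','top1.png')
E
```

```text
t2.3 pos [ 0.5945 -0.091   0.3599] turn [ 0.06 -0.16 -0.17] shift [-0.0011  0.0014  0.0799] n 0.08 open 0.601 F [-0.5  0.2  0.1] ff 0.0
[[-0.0238  0.9465  0.3217  0.5117]
 [ 0.9997  0.0222  0.0086 -0.0916]
 [ 0.001   0.3219 -0.9468  0.3299]
 [ 0.      0.      0.      1.    ]]
```

View pics/w1.png

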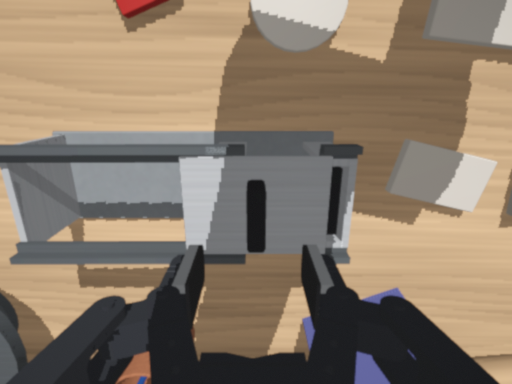

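```bash
python3 - <<'E'
from h import *
s=dict(np.load('pics/w1.png.npz'))
print('tab',px2w(s,[(256.5,250),(256.5,182)],.1325)[:,:2])
print('rail ends',px2w(s,[(361,144),(349,241),(349,262),(13,262),(244,144)],.105)[:,:2])
print('cover',px2w(s,[(350,155),(351,254),(181,155),(186,254)],.1025)[:,:2])
print('fol',px2w(s,[(336,169),(334,234)],.09)[:,:2])
E
```

```text
tab [[ 0.6213 -0.0858]
 [ 0.5691 -0.0873]]
rail ends [[ 0.5457 -0.0095]
 [ 0.6263 -0.0083]
 [ 0.6462 -0.0057]
 [ 0.6529 -0.2922]
 [ 0.5478 -0.0968]]
cover [[ 0.5547 -0.0159]
 [ 0.6399 -0.004 ]
 [ 0.5577 -0.1448]
 [ 0.6432 -0.145 ]]
fol [[ 0.5688 -0.0217]
 [ 0.6274 -0.0168]]
```

Emit:
{"fn": "servo_tool", "kwargs": {
  "series": [
    [[60, -0.0015, 0.0037, 0.02, 0, 0, 0], [60, 0, 0, 0.03, 0, 0, 0], [60, 0, 0, 0.03, 0, 0, 0], [60, 0, 0, 0, 0, 0, 0], [0, 0, 0, 0, 0, 0, 0], [0, 0, 0, 0, 0, 0, 0], [0, 0, 0, 0, 0, 0, 0], [0, 0, 0, 0, 0, 0, 0]]
  ],
  "squeeze": 40
}}

```text
time: 3.2
ee_pos: [0.596, -0.0863, 0.2846]
eef_rot: [-0.013, 1.0, -0.0, 0.002]
wrist_force: [-1.7, 0.8, 7.0]
opening: 0.153
finger_force: 40.7
```

Emit:
{"fn": "servo_tool", "kwargs": {
  "series": [
    [[0, 0, 0, 0, 0, 0, 0], [0, 0, 0, 0, 0, 0, 0], [0, 0, -0.01, 0, 0, 0, 0], [0, 0, -0.01, 0, 0, 0, 0], [0, 0, -0.01, 0, 0, 0, 0], [0, 0, -0.01, 0, 0, 0, 0], [0, 0, -0.01, 0, 0, 0, 0], [0, 0, -0.01, 0, 0, 0, 0]]
  ]
}}

```text
time: 4.0
ee_pos: [0.5975, -0.1463, 0.2846]
eef_rot: [-0.013, 1.0, -0.0, 0.002]
wrist_force: [-1.3, 2.5, 6.4]
opening: 0.153
finger_force: 40.8
```

Emit:
{"fn": "servo_tool", "kwargs": {
  "series": [
    [[0, 0, -0.01, 0, 0, 0, 0], [0, 0, -0.01, 0, 0, 0, 0], [0, 0, -0.01, 0, 0, 0, 0], [0, 0, -0.006, 0, 0, 0, 0], [0, 0, -0.002, 0, 0, 0, 0], [0, 0, 0, 0, 0, 0, 0], [0, 0, 0, 0, 0, 0, 0]]
  ]
}}

```text
time: 4.7
ee_pos: [0.5984, -0.1826, 0.2846]
eef_rot: [-0.013, 1.0, 0.001, 0.002]
wrist_force: [-2.2, 8.3, 7.5]
opening: 0.151
finger_force: 41.1
```

Emit:
{"fn": "servo_tool", "kwargs": {
  "series": [
    [[50, 0, 0, 0, 0, 0, 0], [50, 0, 0, 0, 0, 0, 0], [50, 0, 0, 0, 0, 0, 0], [60, 0, 0, -0.03, 0, 0, 0], [60, 0, 0, -0.04, 0, 0, 0], [60, 0, 0, -0.04, 0, 0, 0], [60, 0, 0.03, -0.03, 0, 0, 0]]
  ]
}}

```text
time: 5.4
ee_pos: [0.597, -0.1567, 0.4238]
eef_rot: [-0.01, 1.0, -0.001, 0.001]
wrist_force: [1.0, 1.0, 0.1]
opening: 0.598
finger_force: 0.0
```

```bash
python3 - <<'E'
from h import *
plan((.5955,-.0895,.28),91.5)
s=snap('wrist','w2.png');snap('top','top2.png')
E
```

```text
t5.4 pos [ 0.597  -0.1567  0.4238] turn [-0.13  0.09 -0.33] shift [-0.0003  0.0672  0.1438] n 0.159 open 0.598 F [1.  1.  0.1] ff 0.0
```

View pics/w2.png

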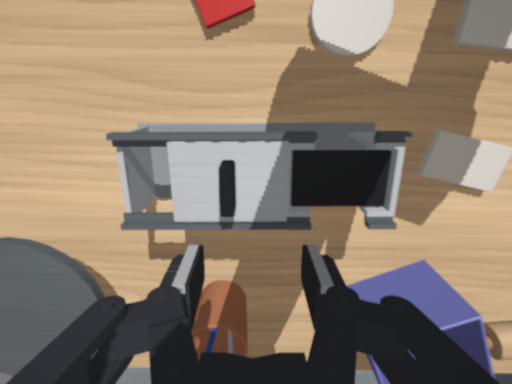

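```bash
python3 - <<'E'
from h import *
s=dict(np.load('pics/w2.png.npz'));g=s['image'].astype(int)
m=(g.max(2)<25).astype(np.uint8)
m=m[120:240,285:400];n,l,st,c=cv2.connectedComponentsWithStats(m);k=1+st[1:,4].argmax()
print(st[k],c[k])
ct,_=cv2.findContours((l==k).astype(np.uint8),0,2);q=cv2.approxPolyDP(ct[0],4,True)[:,0]+[285,120]
w=px2w(s,q,.09)[:,:2];print(q.tolist(),w);r=cv2.minAreaRect((px2w(s,ct[0][:,0]+[285,120],.09)[:,:2]*1000).astype(np.float32));print(r)
print('inner/outer rail',px2w(s,[(110,133),(410,131),(395,227),(122,227)],.105)[:,:2], 'tabtop',px2w(s,[(227,162),(227,215)],.1325)[:,:2])
plan((.434,.237,.27),0)
plan((.434,.237,.27),180)
print(manip.observe()['joint_pos'])
E
```

```text
[   8   32   96   52 2640] [54.158  58.1299]
[[294, 203], [363, 203], [388, 152], [342, 152], [340, 164], [338, 152], [330, 159], [329, 152], [306, 160], [316, 162], [311, 167], [315, 172], [305, 168], [306, 176], [304, 158], [300, 172], [315, 181], [300, 176], [308, 181], [300, 183], [294, 167]] [[ 0.6266 -0.1108]
 [ 0.625  -0.0367]
 [ 0.5694 -0.0191]
 [ 0.5704 -0.0658]
 [ 0.5828 -0.0664]
 [ 0.5705 -0.0698]
 [ 0.5778 -0.0772]
 [ 0.5707 -0.079 ]
 [ 0.5794 -0.1017]
 [ 0.5813 -0.0912]
 [ 0.5866 -0.0959]
 [ 0.5918 -0.0913]
 [ 0.5878 -0.102 ]
 [ 0.5963 -0.1003]
 [ 0.5774 -0.1039]
 [ 0.5922 -0.1069]
 [ 0.6015 -0.0905]
 [ 0.5965 -0.1066]
 [ 0.6017 -0.0978]
 [ 0.6041 -0.106 ]
 [ 0.587  -0.1135]]
((597.9970703125, -65.76959991455078), (55.26080322265625, 95.3687744140625), 1.2498219013214111)
inner/outer rail [[ 0.5542 -0.292 ]
 [ 0.5463 -0.0086]
 [ 0.6456 -0.0053]
 [ 0.6519 -0.2924]] tabtop [[ 0.5736 -0.1791]
 [ 0.6243 -0.1794]]
t5.5 pos [ 0.5971 -0.1523  0.4284] turn [ 0.36  0.54 91.54] shift [ 0.3893 -0.1631  0.1584] n 0.451 open 0.600 F [ 0.7 -0.5  0.4] ff 0.0
t5.5 pos [ 0.5971 -0.1523  0.4284] turn [ -0.53   0.36 -88.46] shift [-0.3893  0.1631  0.1584] n 0.451 open 0.600 F [ 0.7 -0.5  0.4] ff 0.0
[-0.3053  0.1374  1.1388  0.0013  1.8553 -1.9026]
```

```bash
cat >> h.py <<'E'
def tiles(s,lo=(.35,.03),hi=(.68,.47),z=.014):
    """gray blobs on the table -> centre(mm), size, yaw of long side from world y"""
    h=cv2.cvtColor(s['image'],cv2.COLOR_RGB2HSV);m=cv2.morphologyEx((h[...,1]<45).astype(np.uint8),cv2.MORPH_OPEN,np.ones((3,3)))
    out=[]
    for c in cv2.findContours(m,0,cv2.CHAIN_APPROX_NONE)[0]:
        if len(c)<50: continue
        H=cv2.convexHull(c)[:,0].astype(float);w=px2w(s,H,z)[:,:2]
        (cx,cy),(a,b),t=cv2.minAreaRect((w*1000).astype(np.float32))
        if not(lo[0]*1000<cx<hi[0]*1000 and lo[1]*1000<cy<hi[1]*1000): continue
        # long-side direction angle measured from y
        ang=t if a>=b else t+90   # angle of long side from x
        y=(ang-90+90)%180-90
        out.append((cx,cy,max(a,b),min(a,b),y))
    for r in sorted(out): print(np.round(r,1))
    return out
E
python3 - <<'E'
from h import *
for f in ('top0','top2'): print(f);tiles(dict(np.load(f'pics/{f}.png.npz')))
s=dict(np.load('pics/w2.png.npz'));print('w2');tiles(s)
E
```

```text
top0
[427.2 122.   99.6  61.1  -5.1]
[434.1 237.2 100.3  62.2  -0.2]
[452.3 372.  100.9  63.5  13.2]
[574.8 372.8  99.5  63.8   5. ]
[589.1 114.3 100.6  64.5 -11.5]
[589.4 245.7  93.   86.4 -85.7]
top2
[427.6 121.9  99.5  62.   -5.4]
[434.1 237.2 100.3  62.2  -0.1]
[452.3 372.  100.9  63.5  13.2]
[575.7 372.5 100.4  64.3   6.7]
[589.2 114.  100.2  63.8 -12.6]
[589.4 245.7  93.   86.4 -85.7]
w2
[437.  103.5  69.1  48.3  -4.8]
[593.1 115.  107.1  60.2 -12. ]
```

Emit:
{"fn": "servo_tool", "kwargs": {
  "series": [
    [[85, 0.0234, 0.034, 0.0097, 0, 0, 0], [85, 0.0234, 0.034, 0.0097, 0, 0, 0], [85, 0.0234, 0.034, 0.0097, 0, 0, 0], [85, 0.0234, 0.034, 0.0097, 0, 0, 0], [85, 0.0234, 0.034, 0.0097, 0, 0, 0], [85, 0.0234, 0.034, 0.0097, 0, 0, 0], [85, 0.0234, 0.034, 0.0097, 0, 0, 0], [85, 0, 0, 0, 0, 0, 8.05]]
  ],
  "squeeze": 60
}}

```text
time: 6.3
ee_pos: [0.4254, 0.0821, 0.3514]
eef_rot: [0.057, 0.998, 0.0, -0.002]
wrist_force: [0.1, -0.8, -0.6]
opening: 0.845
finger_force: 0.0
```

Emit:
{"fn": "servo_tool", "kwargs": {
  "series": [
    [[85, 0, 0, 0, 0, 0, 8.05], [85, 0, 0, 0, 0, 0, 8.05], [85, 0, 0, 0, 0, 0, 8.05], [85, 0, 0, 0, 0, 0, 8.05], [85, 0, 0, 0, 0, 0, 8.05], [85, 0, 0, 0, 0, 0, 8.05], [85, 0, 0, 0, 0, 0, 8.05], [85, 0, 0, 0, 0, 0, 8.05]]
  ]
}}

```text
time: 7.1
ee_pos: [0.4277, 0.0792, 0.3526]
eef_rot: [0.583, 0.812, -0.001, -0.0]
wrist_force: [0.0, 0.2, 0.5]
opening: 0.847
finger_force: 0.0
```

Emit:
{"fn": "servo_tool", "kwargs": {
  "series": [
    [[85, 0, 0, 0, 0, 0, 8.05], [85, 0, 0, 0, 0, 0, 8.05], [85, 0, 0, 0, 0, 0, 8.05], [85, 0, 0, 0, 0, 0, 0], [85, 0, 0, 0, 0, 0, 0]]
  ]
}}

```text
time: 7.6
ee_pos: [0.4277, 0.0793, 0.353]
eef_rot: [0.737, 0.676, -0.0, -0.0]
wrist_force: [0.8, -0.3, -0.7]
opening: 0.853
finger_force: 0.0
```

```bash
python3 - <<'E'
from h import *
s=snap('wrist','w3.png');tiles(s)
plan((.4275,.122,.2),-5.1)
E
```

```text
[431.1 124.9  98.6  60.6  -4.9]
[437.7 217.1  59.9  53.5 -89.9]
[591.3 117.4  99.9  65.  -12. ]
[594.6 213.4  98.   28.6  85.1]
t7.7 pos [0.4276 0.0794 0.3531] turn [-0.03  0.01  0.11] shift [ 0.0424 -0.0039  0.1531] n 0.159 open 0.850 F [ 0.3 -0.2  0.4] ff 0.0
```

View pics/w3.png

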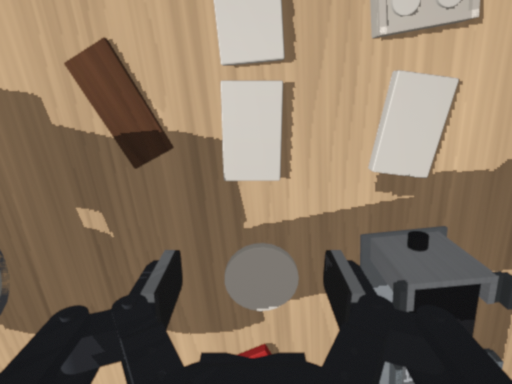

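Emit:
{"fn": "servo_tool", "kwargs": {
  "series": [
    [[90, 0.022, -0.001, 0.035, 0, 0, 0], [90, 0.022, -0.001, 0.035, 0, 0, 0], [90, 0, 0, 0.035, 0, 0, 0], [90, 0, 0, 0.035, 0, 0, 0], [90, 0, 0, 0.02, 0, 0, 0], [90, 0, 0, 0.008, 0, 0, 0], [90, 0, 0, 0, 0, 0, 0], [90, 0, 0, 0, 0, 0, 0]]
  ]
}}

```text
time: 8.45
ee_pos: [0.4301, 0.1236, 0.1869]
eef_rot: [0.738, 0.675, 0.001, 0.001]
wrist_force: [-0.8, 0.2, 0.9]
opening: 0.903
finger_force: 0.0
```

Emit:
{"fn": "servo_tool", "kwargs": {
  "series": [
    [[0, 0, 0, 0, 0, 0, 0], [0, 0, 0, 0, 0, 0, 0], [0, 0, 0, 0, 0, 0, 0], [0, 0, 0, 0, 0, 0, 0]]
  ]
}}

```text
time: 8.85
ee_pos: [0.4299, 0.1237, 0.1876]
eef_rot: [0.738, 0.675, 0.001, 0.0]
wrist_force: [-2.8, -0.4, 9.8]
opening: 0.217
finger_force: 5.0
```

Emit:
{"fn": "servo_tool", "kwargs": {
  "series": [
    [[90, 0, 0, -0.02, 0, 0, 0], [90, 0, 0, 0, 0, 0, 0], [90, 0, 0, 0, 0, 0, 0], [90, 0, 0, 0, 0, 0, 0], [90, 0, 0, 0, 0, 0, 0], [90, 0, 0, 0.02, 0, 0, 0], [90, 0, 0, 0.012, 0, 0, 0], [90, 0, 0, 0.003, 0, 0, 0]]
  ]
}}

```text
time: 9.65
ee_pos: [0.4287, 0.1234, 0.1681]
eef_rot: [0.738, 0.674, -0.002, -0.001]
wrist_force: [-0.8, -0.1, 0.2]
opening: 0.902
finger_force: 0.0
```

Emit:
{"fn": "servo_tool", "kwargs": {
  "series": [
    [[50, 0, 0, 0, 0, 0, 0], [50, 0, 0, 0, 0, 0, 0], [50, 0, 0, 0, 0, 0, 0], [50, 0, 0, 0, 0, 0, 0], [50, 0, 0, 0, 0, 0, 0]]
  ]
}}

```text
time: 10.15
ee_pos: [0.4297, 0.1236, 0.1708]
eef_rot: [0.738, 0.674, 0.0, 0.0]
wrist_force: [0.2, 0.7, -0.5]
opening: 0.679
finger_force: 67.2
```

Emit:
{"fn": "servo_tool", "kwargs": {
  "series": [
    [[50, 0, 0, -0.02, 0, 0, 0], [50, 0, 0, -0.036, 0, 0, 0], [50, 0, 0, -0.035, 0, 0, 0], [50, 0, 0, -0.035, 0, 0, 0], [50, -0.025, 0.0263, 0, 0, 0, 0], [50, -0.025, 0.0263, 0, 0, 0, 0], [50, -0.025, 0.0263, 0, 0, 0, 0], [50, -0.025, 0.0263, 0, 0, 0, 0]]
  ]
}}

```text
time: 10.95
ee_pos: [0.5261, 0.0134, 0.2965]
eef_rot: [0.738, 0.675, 0.0, -0.0]
wrist_force: [0.9, 1.0, -1.8]
opening: 0.682
finger_force: 67.1
```

Emit:
{"fn": "servo_tool", "kwargs": {
  "series": [
    [[50, -0.025, 0.0263, 0, 0, 0, 0], [50, -0.025, 0.0263, 0, 0, 0, 0], [50, -0.025, 0.0263, 0, 0, 0, 0], [50, 0, 0, 0, 0, 0, -6.4], [50, 0, 0, 0, 0, 0, 0], [50, 0, 0, 0, 0, 0, 0]]
  ]
}}

```text
time: 11.55
ee_pos: [0.597, -0.0671, 0.2963]
eef_rot: [0.7, 0.714, -0.0, -0.0]
wrist_force: [-0.8, 0.0, -0.6]
opening: 0.679
finger_force: 67.0
```

```bash
python3 - <<'E'
from h import *
s=snap('wrist','w4.png');snap('top','top4.png')
plan((.5975,-.067,.27),1.35)
E
```

```text
t11.7 pos [ 0.5969 -0.0667  0.2968] turn [ 0.01 -0.01 -0.18] shift [-0.0003  0.0006  0.0268] n 0.027 open 0.685 F [ 0.1  1.1 -1. ] ff 67.0
```

View pics/w4.png

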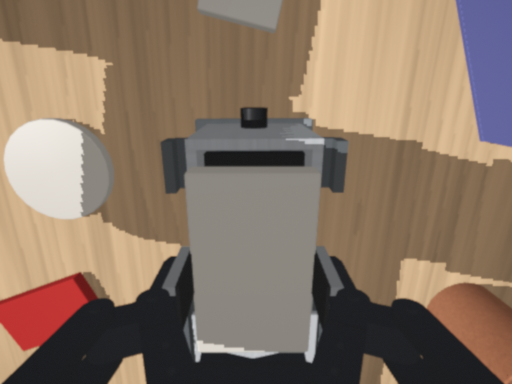

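```bash
python3 - <<'E'
from h import *
s=dict(np.load('pics/w4.png.npz'));o=np.array([.0])
def rel(w): # into mag frame guess
    a=np.radians(1.35);d=w[:,:2]-[.5975,-.067];return 1000*np.c_[d@[np.cos(a),np.sin(a)],d@[-np.sin(a),np.cos(a)]]
print('tile end top',rel(px2w(s,[(188,168),(320,168),(194,345),(314,345)],.140)))
print('rail end y59, x-50..-44,+44..50',rel(px2w(s,[(164,140),(184,138),(325,138),(344,139)],.105)))
print('wall outer/inner',rel(px2w(s,[(255,139),(255,150)],.096)))
g=s['image'][:, [230,255,280]].mean(1).astype(int)
print(s['image'][115:180,255].tolist()[::1])
E
```

```text
tile end top [[-27.17    53.971 ]
 [ 29.4631  53.7432]
 [-31.0345 -42.6547]
 [ 32.8988 -42.928 ]]
rail end y59, x-50..-44,+44..50 [[-46.5119  60.8035]
 [-35.7957  61.816 ]
 [ 39.0312  61.5174]
 [ 49.1658  60.9498]]
wall outer/inner [[ 1.9547 59.8337]
 [ 1.9476 53.6325]]
[[41, 41, 43], [40, 40, 43], [39, 39, 42], [40, 40, 42], [36, 35, 37], [29, 29, 31], [27, 26, 28], [25, 26, 26], [26, 27, 26], [26, 27, 26], [26, 26, 26], [26, 26, 27], [34, 34, 35], [66, 67, 68], [99, 100, 102], [107, 109, 110], [107, 109, 111], [107, 109, 112], [108, 110, 112], [107, 109, 112], [107, 109, 112], [108, 109, 111], [108, 109, 112], [111, 113, 115], [118, 119, 122], [122, 123, 126], [122, 124, 127], [123, 124, 127], [123, 124, 127], [123, 124, 127], [123, 124, 126], [123, 124, 127], [122, 124, 126], [119, 121, 123], [109, 112, 113], [86, 89, 90], [46, 47, 49], [25, 25, 26], [25, 24, 26], [25, 25, 26], [26, 26, 27], [26, 25, 26], [25, 25, 25], [24, 25, 25], [26, 26, 26], [26, 26, 26], [26, 26, 26], [27, 27, 27], [27, 26, 26], [28, 28, 27], [45, 44, 42], [84, 81, 77], [118, 115, 109], [126, 123, 116], [128, 124, 117], [128, 124, 117], [128, 124, 118], [130, 126, 119], [135, 130, 124], [138, 134, 128], [140, 135, 129], [140, 135, 128], [140, 136, 129], [141, 137, 130], [141, 136, 130]]
```

```bash
python3 - <<'E'
from h import *
s=dict(np.load('pics/w4.png.npz'))
def rel(w):
    a=np.radians(1.35);d=w[:,:2]-[.5975,-.067];return 1000*np.c_[d@[np.cos(a),np.sin(a)],d@[-np.sin(a),np.cos(a)]]
print('top',rel(px2w(s,[(255,172.5)],.140)),'bot',rel(px2w(s,[(255,165.3)],.126)))
print('wall',rel(px2w(s,[(255,138.0),(255,149.8)],.096)))
for r in (144,158,178,200): 
  L=s['image'][r].astype(int).mean(1); d=np.diff(L);print(r,[(i,int(d[i])) for i in range(150,360) if abs(d[i])>9])
E
```

```text
top [[ 1.5712 51.8668]] bot [[ 1.6902 51.7679]]
wall [[ 1.9554 60.3903]
 [ 1.9477 53.7466]]
144 [(159, -12), (160, -15), (183, 18), (184, 27), (185, 9), (304, 12), (323, -32), (324, -17)]
158 [(161, -20), (162, -11), (184, 18), (185, 28), (186, 13), (202, -10), (203, -38), (204, -25), (303, 28), (304, 34), (321, -15), (322, -30), (323, -14), (345, 14), (346, 22), (347, 9)]
178 [(163, -17), (164, -12), (182, 13), (183, 27), (184, 25), (319, -10), (320, -30), (321, -27), (343, 15), (344, 22)]
200 [(185, 10)]
```

Emit:
{"fn": "servo_tool", "kwargs": {
  "series": [
    [[50, -0.0009, 0.0008, 0.01, 0, 0, 0], [50, 0, 0, 0.01, 0, 0, 0], [50, 0, 0, 0.005, 0, 0, 0], [50, 0, 0, 0.005, 0, 0, 0], [50, 0, 0, 0.003, 0, 0, 0], [50, 0, 0, 0, 0, 0, 0]]
  ]
}}

```text
time: 12.25
ee_pos: [0.5979, -0.0682, 0.2629]
eef_rot: [0.699, 0.715, -0.0, -0.0]
wrist_force: [0.7, -0.3, -0.6]
opening: 0.685
finger_force: 70.6
```

Emit:
{"fn": "servo_tool", "kwargs": {
  "series": [
    [[50, 0, 0, 0.004, 0, 0, 0], [50, 0, 0, 0.004, 0, 0, 0], [50, 0, 0, 0.004, 0, 0, 0], [50, 0, 0, 0.003, 0, 0, 0], [50, 0, 0, 0, 0, 0, 0], [50, 0, 0, 0, 0, 0, 0]]
  ]
}}

```text
time: 12.85
ee_pos: [0.5981, -0.0682, 0.2508]
eef_rot: [0.699, 0.715, 0.001, 0.001]
wrist_force: [-3.0, 0.6, 6.1]
opening: 0.684
finger_force: 71.5
```

Emit:
{"fn": "servo_tool", "kwargs": {
  "series": [
    [[50, 0, 0, 0.002, 0, 0, 0], [50, 0, 0, 0.001, 0, 0, 0], [50, 0, 0, 0, 0, 0, 0], [50, 0, 0, 0, 0, 0, 0]]
  ]
}}

```text
time: 13.25
ee_pos: [0.5981, -0.0682, 0.2483]
eef_rot: [0.699, 0.715, 0.001, 0.001]
wrist_force: [-4.1, 0.6, 8.1]
opening: 0.682
finger_force: 71.8
```

```bash
python3 - <<'E'
from h import *
plan((.5975,-.067,.248),1.35)
s=snap('wrist','w5.png')
E
```

```text
t13.2 pos [ 0.5981 -0.0682  0.2483] turn [ 0.14  0.03 -0.12] shift [ 0.0013 -0.0006  0.0003] n 0.001 open 0.682 F [-4.1  0.6  8.1] ff 71.8
```

View pics/w5.png

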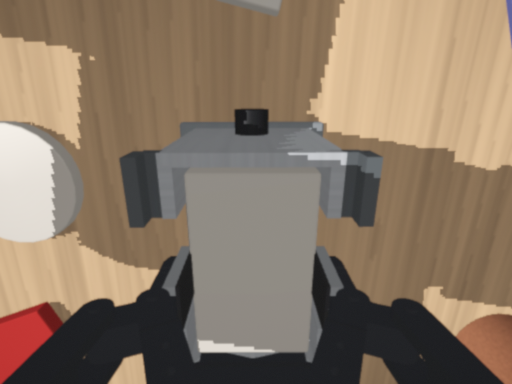

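Emit:
{"fn": "servo_tool", "kwargs": {
  "series": [
    [[85, 0, 0, 0, 0, 0, 0], [85, 0, 0, 0, 0, 0, 0], [90, 0, 0, 0, 0, 0, 0], [90, 0, 0, -0.02, 0, 0, 0], [90, 0, 0, -0.04, 0, 0, 1.15]]
  ]
}}

```text
time: 13.8
ee_pos: [0.5973, -0.0681, 0.3014]
eef_rot: [0.707, 0.707, -0.002, -0.004]
wrist_force: [0.7, 0.3, -0.1]
opening: 0.901
finger_force: 0.0
```

Emit:
{"fn": "servo_tool", "kwargs": {
  "series": [
    [[90, 0.0385, -0.02, 0, 0, 0, 0], [90, 0.0385, -0.02, 0, 0, 0, 0], [90, 0.0385, -0.02, 0, 0, 0, 0], [90, 0.0385, -0.02, 0, 0, 0, 0], [90, 0.0385, -0.02, 0, 0, 0, 0], [90, 0.0385, -0.02, 0, 0, 0, 0], [90, 0.0385, -0.02, 0, 0, 0, 0], [90, 0.0385, -0.02, 0, 0, 0, 0]]
  ]
}}

```text
time: 14.6
ee_pos: [0.4365, 0.2409, 0.3055]
eef_rot: [0.707, 0.708, 0.0, 0.0]
wrist_force: [0.8, 0.3, 1.0]
opening: 0.903
finger_force: 0.0
```

```bash
cat > look.py <<'E'
from h import *
import sys
n,x,y,a=sys.argv[1],*map(float,sys.argv[2:5])
s=snap('top',n+'t.png');tiles(s);print('wrist');tiles(snap('wrist',n+'w.png'))
plan((x,y,.17),a)
E
python3 look.py D .4366 .2395 .2
```

```text
[588.7 114.1  99.8  62.8 -12.2]
wrist
[381.4  40.4  22.3  21.3 -12. ]
[412.5  40.5  21.8  20.7 -52.4]
[437.8 241.9  99.5  59.6   0.3]
[458.  365.9  77.9  59.8  13.3]
[464.1  38.8  27.9  25.2  27. ]
[499.3  36.2  36.6  13.4  65.7]
[565.9 126.  122.7 103.7  81.9]
[578.8 364.9  73.9  65.    6.6]
[593.2 247.8  96.2  91.1 -85.3]
[595.6  93.8  29.8   8.7  19.9]
[609.5  59.3  84.2  76.1 -72.9]
[637.2 104.3  27.   11.   41.1]
t14.7 pos [0.4353 0.2432 0.3056] turn [-0.04 -0.11  0.22] shift [-0.0037  0.0012  0.1356] n 0.136 open 0.903 F [ 0.3 -0.6 -0.2] ff 0.0
```

Emit:
{"fn": "servo_tool", "kwargs": {
  "series": [
    [[90, -0.0022, 0.0015, 0.04, 0, 0, 0], [90, 0, 0, 0.04, 0, 0, 0], [90, 0, 0, 0.035, 0, 0, 0], [90, 0, 0, 0.015, 0, 0, 0], [90, 0, 0, 0.005, 0, 0, 0], [90, 0, 0, 0, 0, 0, 0], [50, 0, 0, 0, 0, 0, 0], [50, 0, 0, 0, 0, 0, 0]]
  ]
}}

```text
time: 15.5
ee_pos: [0.4401, 0.2378, 0.1736]
eef_rot: [0.707, 0.708, 0.002, 0.001]
wrist_force: [-0.1, 0.3, -0.8]
opening: 0.679
finger_force: 65.4
```

Emit:
{"fn": "servo_tool", "kwargs": {
  "series": [
    [[50, 0, 0, 0, 0, 0, 0], [50, 0, 0, 0, 0, 0, 0], [50, 0, 0, 0, 0, 0, 0]]
  ]
}}

```text
time: 15.8
ee_pos: [0.44, 0.2378, 0.1734]
eef_rot: [0.707, 0.708, 0.002, 0.001]
wrist_force: [-0.1, -0.3, 6.1]
opening: 0.682
finger_force: 66.3
```

```bash
python3 - <<'E'
from h import *
plan((.598,-.068,.295),1.35)
E
```

```text
t15.8 pos [0.44   0.2378 0.1734] turn [ 0.26 -0.11 -1.27] shift [-0.3094  0.1507 -0.1216] n 0.365 open 0.682 F [-0.1 -0.3  6.1] ff 66.3
```

Emit:
{"fn": "servo_tool", "kwargs": {
  "series": [
    [[50, 0, 0, -0.02, 0, 0, -1.3], [50, 0, 0, -0.035, 0, 0, 0], [50, 0, 0, -0.035, 0, 0, 0], [50, 0, 0, -0.035, 0, 0, 0], [50, -0.0387, 0.0188, 0, 0, 0, 0], [50, -0.0387, 0.0188, 0, 0, 0, 0], [50, -0.0387, 0.0188, 0, 0, 0, 0], [50, -0.0387, 0.0188, 0, 0, 0, 0]]
  ]
}}

```text
time: 16.6
ee_pos: [0.5184, 0.083, 0.2964]
eef_rot: [0.698, 0.716, 0.001, 0.001]
wrist_force: [1.3, -0.0, -0.8]
opening: 0.678
finger_force: 65.4
```

Emit:
{"fn": "servo_tool", "kwargs": {
  "series": [
    [[50, -0.0387, 0.0188, 0, 0, 0, 0], [50, -0.0387, 0.0188, 0, 0, 0, 0], [50, -0.0387, 0.0188, 0, 0, 0, 0], [50, -0.0387, 0.0188, 0, 0, 0, 0], [50, 0, 0, 0, 0, 0, 0], [50, 0, 0, 0, 0, 0, 0], [50, 0, 0, 0, 0, 0, 0]]
  ]
}}

```text
time: 17.3
ee_pos: [0.5966, -0.0677, 0.2958]
eef_rot: [0.698, 0.716, 0.0, -0.0]
wrist_force: [0.4, 0.6, -0.8]
opening: 0.679
finger_force: 65.4
```

```bash
cat > fit.py <<'E'
from h import *
import sys
n=sys.argv[1]
s=snap('wrist',n+'f.png');o=manip.observe()
plan((.598,-.068,.26),1.35,o)
g=s['image'].astype(int).mean(2)
col=g[:,235:275].mean(1);d=np.diff(col);print('rows',[(i,int(d[i])) for i in range(100,230) if abs(d[i])>7])
for r in (146,158,185,215):
    d=np.diff(g[r-2:r+3].mean(0));print(r,[(i,int(d[i])) for i in range(110,400) if abs(d[i])>12])
E
python3 fit.py D
```

```text
t17.4 pos [ 0.5966 -0.0674  0.2959] turn [ 0.01 -0.02  0.11] shift [-0.0006  0.0014  0.0359] n 0.036 open 0.682 F [ 0.8  0.4 -1.6] ff 65.4
rows [(105, -11), (106, -19), (107, -7), (125, 7), (126, 19), (127, 19), (147, -12), (148, -24), (149, 18), (150, 17)]
146 [(161, -18), (184, 18), (185, 27), (323, -13), (324, -29), (326, 15)]
158 [(162, -18), (185, 21), (186, 28), (205, 14), (306, -13), (323, -31), (324, -17), (347, 20), (348, 13)]
185 [(164, -14), (165, -15), (185, 23), (186, 23), (321, -25), (322, -13), (344, 18), (345, 16)]
215 [(188, 12)]
```

View pics/Df.png

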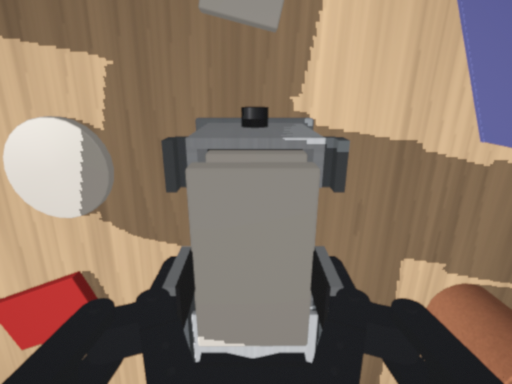

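```bash
python3 - <<'E'
from h import *
def rel(w):
    a=np.radians(1.35);d=w[:,:2]-[.5975,-.067];return 1000*np.c_[d@[np.cos(a),np.sin(a)],d@[-np.sin(a),np.cos(a)]]
for f in ('w4','Df'):
    s=dict(np.load(f'pics/{f}.png.npz'));c=s['image'][:,235:275].astype(float).mean((1,2));print(f,c[144:180].round(0).astype(int).tolist())
print(rel(px2w(s,[(255,149),(255,137)],.096)))
for r in (163,164,168,169,170): print(r,rel(px2w(s,[(255,r)],.1225))[0,1],rel(px2w(s,[(255,r)],.1365))[0,1])
E
```

```text
w4 [122, 122, 122, 121, 119, 111, 87, 47, 25, 25, 26, 26, 26, 26, 25, 26, 26, 26, 26, 26, 28, 44, 81, 114, 122, 123, 123, 123, 125, 130, 133, 134, 135, 135, 136, 135]
Df [119, 119, 119, 117, 105, 81, 99, 116, 121, 124, 129, 132, 133, 133, 133, 133, 133, 131, 125, 121, 120, 121, 121, 123, 127, 131, 132, 133, 133, 133, 133, 133, 133, 133, 133, 133]
[[ 1.3719 53.7261]
 [ 1.3407 60.4514]]
163 51.6322248000376 54.78905255300257
164 51.13793633799436 54.34313214291511
168 49.149912465306144 52.549644152302754
169 48.650171042857586 52.098804375232525
170 48.14932820405924 51.64697095969391
```

Emit:
{"fn": "servo_tool", "kwargs": {
  "series": [
    [[50, -0.0018, 0.001, 0.01, 0, 0, 0], [50, 0, 0, 0.01, 0, 0, 0], [50, 0, 0, 0.005, 0, 0, 0], [50, 0, 0, 0.005, 0, 0, 0], [50, 0, 0, 0.003, 0, 0, 0], [50, 0, 0, 0, 0, 0, 0]]
  ]
}}

```text
time: 17.95
ee_pos: [0.5978, -0.0701, 0.2631]
eef_rot: [0.698, 0.716, 0.0, 0.0]
wrist_force: [-0.5, 1.1, 1.3]
opening: 0.679
finger_force: 65.7
```

Emit:
{"fn": "servo_tool", "kwargs": {
  "series": [
    [[50, 0, 0, 0.004, 0, 0, 0], [50, 0, 0, 0.004, 0, 0, 0], [50, 0, 0, 0.004, 0, 0, 0], [50, 0, 0, 0.004, 0, 0, 0], [50, 0, 0, 0, 0, 0, 0], [50, 0, 0, 0, 0, 0, 0]]
  ]
}}

```text
time: 18.55
ee_pos: [0.5979, -0.0701, 0.248]
eef_rot: [0.698, 0.716, 0.0, 0.0]
wrist_force: [-4.5, 1.7, 5.8]
opening: 0.678
finger_force: 66.2
```

Emit:
{"fn": "servo_tool", "kwargs": {
  "series": [
    [[85, 0, 0, 0, 0, 0, 0], [85, 0, 0, 0, 0, 0, 0], [90, 0, 0, 0, 0, 0, 0], [90, 0, 0, -0.02, 0, 0, 0], [90, 0, 0, -0.04, 0, 0, 0], [90, 0, 0, 0, 0, 0, 6.7], [90, 0, 0, 0, 0, 0, 6.65]]
  ]
}}

```text
time: 19.25
ee_pos: [0.5983, -0.0704, 0.3086]
eef_rot: [0.778, 0.628, 0.001, 0.001]
wrist_force: [-0.0, -0.3, 0.0]
opening: 0.9
finger_force: 0.0
```

Emit:
{"fn": "servo_tool", "kwargs": {
  "series": [
    [[90, 0.0362, -0.0091, 0, 0, 0, 0], [90, 0.0362, -0.0091, 0, 0, 0, 0], [90, 0.0362, -0.0091, 0, 0, 0, 0], [90, 0.0362, -0.0091, 0, 0, 0, 0], [90, 0.0362, -0.0091, 0, 0, 0, 0], [90, 0, 0, 0, 0, 0, 0], [90, 0, 0, 0, 0, 0, 0], [90, 0, 0, 0, 0, 0, 0]]
  ]
}}

```text
time: 20.05
ee_pos: [0.5911, 0.1155, 0.3064]
eef_rot: [0.777, 0.629, -0.0, 0.0]
wrist_force: [-0.3, -0.3, -0.4]
opening: 0.896
finger_force: 0.0
```

```bash
python3 look.py B .5912 .1165 -12
```

```text
[407.6 133.9 623.1 270.  -83.4]
[452.3 372.  100.9  63.5  13.2]
[575.8 372.8  99.9  64.5   6.8]
wrist
[592.5 243.8  88.9  76.6 -85.6]
[593.9 117.6 100.9  59.7 -12. ]
t20.1 pos [0.5911 0.115  0.3065] turn [ 0.    0.02 -0.06] shift [ 0.0014 -0.0002  0.1365] n 0.137 open 0.902 F [-0.3 -0.6 -0.9] ff 0.0
```

Emit:
{"fn": "servo_tool", "kwargs": {
  "series": [
    [[90, 0.002, 0.001, 0.04, 0, 0, 0], [90, 0, 0, 0.04, 0, 0, 0], [90, 0, 0, 0.035, 0, 0, 0], [90, 0, 0, 0.015, 0, 0, 0], [90, 0, 0, 0.0045, 0, 0, 0], [90, 0, 0, 0, 0, 0, 0], [90, 0, 0, 0, 0, 0, 0], [50, 0, 0, 0, 0, 0, 0]]
  ]
}}

```text
time: 20.95
ee_pos: [0.5932, 0.118, 0.1746]
eef_rot: [0.777, 0.629, 0.002, 0.001]
wrist_force: [0.1, -0.5, 0.7]
opening: 0.748
finger_force: 0.0
```

Emit:
{"fn": "servo_tool", "kwargs": {
  "series": [
    [[50, 0, 0, 0, 0, 0, 0], [50, 0, 0, 0, 0, 0, 0], [50, 0, 0, 0, 0, 0, 0], [50, 0, 0, 0, 0, 0, 0]]
  ]
}}

```text
time: 21.35
ee_pos: [0.5932, 0.1181, 0.1749]
eef_rot: [0.777, 0.63, 0.002, 0.001]
wrist_force: [-0.2, -0.1, 6.7]
opening: 0.678
finger_force: 65.4
```

```bash
python3 - <<'E'
from h import *
plan((.598,-.069,.297),1.35)
E
```

```text
t21.4 pos [0.5932 0.1181 0.1749] turn [  0.26  -0.05 -13.32] shift [-0.1871  0.0004 -0.1221] n 0.223 open 0.678 F [-0.2 -0.1  6.7] ff 65.4
```

Emit:
{"fn": "servo_tool", "kwargs": {
  "series": [
    [[50, 0, 0, -0.02, 0, 0, 0], [50, 0, 0, -0.035, 0, 0, 0], [50, 0, 0, -0.035, 0, 0, 0], [50, 0, 0, -0.035, 0, 0, 0], [50, 0, 0, 0, 0, 0, -6.7], [50, 0, 0, 0, 0, 0, -6.6], [50, -0.0374, 0.0001, 0, 0, 0, 0], [50, -0.0374, 0.0001, 0, 0, 0, 0]]
  ]
}}

```text
time: 22.15
ee_pos: [0.5941, 0.0433, 0.2973]
eef_rot: [0.698, 0.716, 0.0, 0.0]
wrist_force: [0.5, -0.3, -1.8]
opening: 0.681
finger_force: 64.8
```

Emit:
{"fn": "servo_tool", "kwargs": {
  "series": [
    [[50, -0.0374, 0.0001, 0, 0, 0, 0], [50, -0.0374, 0.0001, 0, 0, 0, 0], [50, -0.0374, 0.0001, 0, 0, 0, 0], [50, 0, 0, 0, 0, 0, 0], [50, 0, 0, 0, 0, 0, 0], [50, 0, 0, 0, 0, 0, 0]]
  ]
}}

```text
time: 22.75
ee_pos: [0.5972, -0.0682, 0.2971]
eef_rot: [0.699, 0.715, 0.0, -0.0]
wrist_force: [0.2, 0.5, -2.5]
opening: 0.681
finger_force: 64.8
```

```bash
cat > fit.py <<'E'
from h import *
import sys
n=sys.argv[1]
s=snap('wrist',n+'f.png');o=manip.observe()
plan((.598,-.069,.26),1.35,o)
def rel(r,z):
    w=px2w(s,[(255,r)],z)[0];a=np.radians(1.35);return 1000*((w[:2]-[.5975,-.067])@[-np.sin(a),np.cos(a)])
g=s['image'].astype(float).mean(2)
c=g[:,235:275].mean(1);print('rows134..',c[134:182].round().astype(int).tolist())
zt=o['ee_pos'][2]-.172
for r in range(147,152): print(r,'wall in',round(rel(r,.096),2),end=' ')
for r in range(158,166,2): print('\n',r,'bot',round(rel(r,zt),2),r+6,'top',round(rel(r+6,zt+.014),2),end=' ')
print()
for r in (146,185):
    d=np.diff(g[r-2:r+3].mean(0));print(r,[(i,int(d[i])) for i in range(110,400) if abs(d[i])>12])
E
python3 fit.py B
```

```text
t22.8 pos [ 0.5972 -0.0679  0.2972] turn [ 0.01 -0.02  0.06] shift [-0.0011  0.0008  0.0372] n 0.037 open 0.682 F [-0.2  1.2 -2.4] ff 64.8
rows134.. [107, 108, 111, 118, 120, 120, 119, 119, 119, 119, 119, 119, 120, 123, 126, 122, 121, 122, 127, 131, 133, 133, 133, 134, 133, 133, 133, 133, 133, 133, 133, 133, 133, 133, 133, 132, 128, 122, 120, 120, 121, 121, 122, 127, 131, 132, 133, 133]
147 wall in 54.16 148 wall in 53.59 149 wall in 53.01 150 wall in 52.44 151 wall in 51.87 
 158 bot 53.89 164 top 54.17 
 160 bot 52.92 166 top 53.29 
 162 bot 51.95 168 top 52.4 
 164 bot 50.97 170 top 51.51 
146 [(160, -14), (161, -15), (184, 23), (185, 20), (319, 15), (322, -28), (323, -28)]
185 [(164, -17), (165, -12), (186, 17), (187, 17), (319, -13), (320, -12), (342, 17), (343, 20)]
```

View pics/Bf.png

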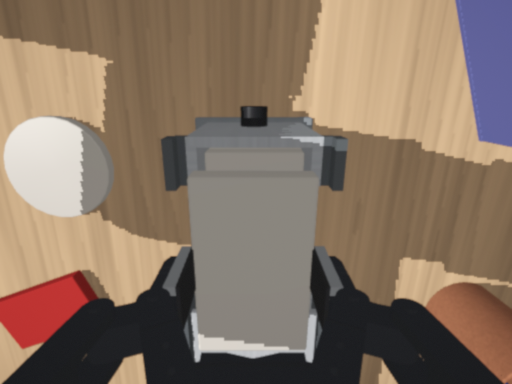

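Emit:
{"fn": "servo_tool", "kwargs": {
  "series": [
    [[50, 0.0023, 0.0004, 0.01, 0, 0, 0], [50, 0, 0, 0.01, 0, 0, 0], [50, 0, 0, 0.005, 0, 0, 0], [50, 0, 0, 0.005, 0, 0, 0], [50, 0, 0, 0.003, 0, 0, 0], [50, 0, 0, 0, 0, 0, 0]]
  ]
}}

```text
time: 23.4
ee_pos: [0.5975, -0.0666, 0.264]
eef_rot: [0.699, 0.715, -0.0, -0.0]
wrist_force: [0.3, -0.2, -1.6]
opening: 0.68
finger_force: 64.8
```

Emit:
{"fn": "servo_tool", "kwargs": {
  "series": [
    [[50, 0, 0, 0.004, 0, 0, 0], [50, 0, 0, 0.004, 0, 0, 0], [50, 0, 0, 0.004, 0, 0, 0], [50, 0, 0, 0.004, 0, 0, 0], [50, 0, 0, 0, 0, 0, 0], [50, 0, 0, 0, 0, 0, 0]]
  ]
}}

```text
time: 24.0
ee_pos: [0.5976, -0.0668, 0.2499]
eef_rot: [0.699, 0.715, 0.001, 0.001]
wrist_force: [-3.1, 0.1, 4.7]
opening: 0.681
finger_force: 65.6
```

Emit:
{"fn": "servo_tool", "kwargs": {
  "series": [
    [[85, 0, 0, 0, 0, 0, 0], [85, 0, 0, 0, 0, 0, 0], [90, 0, 0, 0, 0, 0, 0], [90, 0, 0, -0.02, 0, 0, 0], [90, 0, 0, -0.04, 0, 0, 0], [90, 0, 0, 0, 0, 0, -6], [90, 0, 0, 0, 0, 0, -5.85]]
  ]
}}

```text
time: 24.7
ee_pos: [0.5979, -0.0668, 0.3101]
eef_rot: [0.62, 0.785, 0.001, 0.002]
wrist_force: [0.3, 0.3, -0.0]
opening: 0.899
finger_force: 0.0
```

Emit:
{"fn": "servo_tool", "kwargs": {
  "series": [
    [[90, 0.0386, -0.0032, 0, 0, 0, 0], [90, 0.0386, -0.0032, 0, 0, 0, 0], [90, 0.0386, -0.0032, 0, 0, 0, 0], [90, 0.0386, -0.0032, 0, 0, 0, 0], [90, 0.0386, -0.0032, 0, 0, 0, 0], [90, 0.0386, -0.0032, 0, 0, 0, 0], [90, 0.0386, -0.0032, 0, 0, 0, 0], [90, 0.0386, -0.0032, 0, 0, 0, 0]]
  ]
}}

```text
time: 25.5
ee_pos: [0.5015, 0.2295, 0.308]
eef_rot: [0.621, 0.784, 0.0, 0.0]
wrist_force: [1.5, -0.2, 1.2]
opening: 0.898
finger_force: 0.0
```

Emit:
{"fn": "servo_tool", "kwargs": {
  "series": [
    [[90, 0.0386, -0.0032, 0, 0, 0, 0], [90, 0.0386, -0.0032, 0, 0, 0, 0], [90, 0.0386, -0.0032, 0, 0, 0, 0], [90, 0.0386, -0.0032, 0, 0, 0, 0], [90, 0, 0, 0, 0, 0, 0], [90, 0, 0, 0, 0, 0, 0], [90, 0, 0, 0, 0, 0, 0]]
  ]
}}

```text
time: 26.2
ee_pos: [0.4549, 0.3749, 0.3079]
eef_rot: [0.622, 0.783, -0.0, 0.0]
wrist_force: [0.3, 0.0, -1.0]
opening: 0.899
finger_force: 0.0
```

```bash
python3 look.py C .455 .375 13.2
```

```text
[589.4 245.7  93.   86.4 -85.7]
wrist
[370.4 199.3 181.4  75.5   6.4]
[410.8 136.6  46.5  35.2 -76.9]
[455.4 377.9  99.4  59.6  13.2]
[506.4 170.7  26.4  15.  -76.9]
[571.9 171.8  28.2  25.3  73.2]
[591.6 298.  265.4  99.1   4.5]
[678.5 218.9  75.4  70.9  12.2]
t26.3 pos [0.4551 0.3745 0.3081] turn [ 0.    0.02 -0.11] shift [0.0005 0.     0.1381] n 0.138 open 0.899 F [-0.1 -0.4 -0.3] ff 0.0
```

Emit:
{"fn": "servo_tool", "kwargs": {
  "series": [
    [[90, 0.0032, 0.001, 0.04, 0, 0, 0], [90, 0, 0, 0.04, 0, 0, 0], [90, 0, 0, 0.035, 0, 0, 0], [90, 0, 0, 0.015, 0, 0, 0], [90, 0, 0, 0.006, 0, 0, 0], [90, 0, 0, 0, 0, 0, 0], [90, 0, 0, 0, 0, 0, 0], [50, 0, 0, 0, 0, 0, 0]]
  ]
}}

```text
time: 27.1
ee_pos: [0.4554, 0.3793, 0.1745]
eef_rot: [0.621, 0.784, 0.002, 0.001]
wrist_force: [-0.5, 0.5, 2.6]
opening: 0.748
finger_force: 1.3
```

Emit:
{"fn": "servo_tool", "kwargs": {
  "series": [
    [[50, 0, 0, 0, 0, 0, 0], [50, 0, 0, 0, 0, 0, 0], [50, 0, 0, 0, 0, 0, 0], [50, 0, 0, 0, 0, 0, 0]]
  ]
}}

```text
time: 27.5
ee_pos: [0.4554, 0.3794, 0.1748]
eef_rot: [0.621, 0.784, 0.002, 0.001]
wrist_force: [0.5, -0.1, 5.9]
opening: 0.681
finger_force: 65.5
```

```bash
python3 - <<'E'
from h import *
plan((.598,-.0668,.297),1.35)
E
```

```text
t27.5 pos [0.4554 0.3794 0.1748] turn [ 0.22 -0.12 11.84] shift [-0.4495  0.132  -0.1222] n 0.484 open 0.681 F [ 0.5 -0.1  5.9] ff 65.5
```

Emit:
{"fn": "servo_tool", "kwargs": {
  "series": [
    [[50, 0, 0, -0.02, 0, 0, 0], [50, 0, 0, -0.035, 0, 0, 0], [50, 0, 0, -0.035, 0, 0, 0], [50, 0, 0, -0.035, 0, 0, 0], [50, 0, 0, 0, 0, 0, 6], [50, 0, 0, 0, 0, 0, 5.85], [50, -0.0373, 0.011, 0, 0, 0, 0], [50, -0.0373, 0.011, 0, 0, 0, 0]]
  ]
}}

```text
time: 28.3
ee_pos: [0.4782, 0.3047, 0.2972]
eef_rot: [0.698, 0.716, 0.0, 0.0]
wrist_force: [0.6, -0.5, -0.2]
opening: 0.681
finger_force: 64.9
```

Emit:
{"fn": "servo_tool", "kwargs": {
  "series": [
    [[50, -0.0373, 0.011, 0, 0, 0, 0], [50, -0.0373, 0.011, 0, 0, 0, 0], [50, -0.0373, 0.011, 0, 0, 0, 0], [50, -0.0373, 0.011, 0, 0, 0, 0], [50, -0.0373, 0.011, 0, 0, 0, 0], [50, -0.0373, 0.011, 0, 0, 0, 0], [50, -0.0373, 0.011, 0, 0, 0, 0]]
  ]
}}

```text
time: 29.0
ee_pos: [0.5617, 0.0441, 0.2974]
eef_rot: [0.699, 0.715, 0.0, 0.0]
wrist_force: [0.9, 0.9, -2.2]
opening: 0.674
finger_force: 64.9
```

Emit:
{"fn": "servo_tool", "kwargs": {
  "series": [
    [[50, -0.0373, 0.011, 0, 0, 0, 0], [50, -0.0373, 0.011, 0, 0, 0, 0], [50, -0.0373, 0.011, 0, 0, 0, 0], [50, 0, 0, 0, 0, 0, 0], [50, 0, 0, 0, 0, 0, 0], [50, 0, 0, 0, 0, 0, 0]]
  ]
}}

```text
time: 29.6
ee_pos: [0.597, -0.0647, 0.2971]
eef_rot: [0.699, 0.716, 0.0, -0.0]
wrist_force: [-0.9, -0.6, -2.3]
opening: 0.681
finger_force: 64.9
```

```bash
python3 fit.py C
```

```text
t29.6 pos [ 0.5969 -0.0644  0.2972] turn [-0.   -0.02  0.05] shift [-0.0046  0.001   0.0372] n 0.037 open 0.678 F [-0.4 -0.4 -1.8] ff 64.9
rows134.. [107, 107, 107, 107, 107, 107, 107, 107, 110, 116, 119, 119, 119, 119, 119, 119, 119, 119, 120, 123, 129, 129, 124, 121, 121, 123, 128, 132, 133, 133, 133, 133, 133, 133, 133, 133, 133, 133, 132, 128, 122, 120, 121, 121, 121, 122, 127, 131]
147 wall in 57.66 148 wall in 57.09 149 wall in 56.52 150 wall in 55.95 151 wall in 55.37 
 158 bot 57.4 164 top 57.69 
 160 bot 56.43 166 top 56.8 
 162 bot 55.46 168 top 55.91 
 164 bot 54.48 170 top 55.02 
146 [(161, -13), (184, 20), (185, 25), (313, 18), (314, 27), (322, -23), (323, -40), (324, -19)]
185 [(164, -13), (165, -15), (185, 13), (186, 29), (187, 22), (319, -17), (320, -26), (342, 13), (343, 22)]
```

Emit:
{"fn": "servo_tool", "kwargs": {
  "series": [
    [[50, 0.0003, 0.0006, 0.01, 0, 0, 0], [50, 0, 0, 0.01, 0, 0, 0], [50, 0, 0, 0.005, 0, 0, 0], [50, 0, 0, 0.005, 0, 0, 0], [50, 0, 0, 0.003, 0, 0, 0], [50, 0, 0, 0, 0, 0, 0]]
  ]
}}

```text
time: 30.25
ee_pos: [0.5977, -0.0651, 0.2641]
eef_rot: [0.699, 0.715, 0.0, 0.0]
wrist_force: [0.2, 0.8, -2.5]
opening: 0.68
finger_force: 64.9
```

Emit:
{"fn": "servo_tool", "kwargs": {
  "series": [
    [[50, 0, 0, 0.004, 0, 0, 0], [50, 0, 0, 0.004, 0, 0, 0], [50, 0, 0, 0.004, 0, 0, 0], [50, 0, 0, 0.003, 0, 0, 0], [50, 0, 0, 0, 0, 0, 0], [50, 0, 0, 0, 0, 0, 0]]
  ]
}}

```text
time: 30.85
ee_pos: [0.5978, -0.0652, 0.2506]
eef_rot: [0.699, 0.715, 0.001, 0.001]
wrist_force: [-3.2, 1.1, 5.8]
opening: 0.679
finger_force: 65.7
```

Emit:
{"fn": "servo_tool", "kwargs": {
  "series": [
    [[85, 0, 0, 0, 0, 0, 0], [85, 0, 0, 0, 0, 0, 0], [90, 0, 0, 0, 0, 0, 0], [90, 0, 0, -0.02, 0, 0, 0], [90, 0, 0, -0.04, 0, 0, 0], [90, 0, 0, 0, 0, 0, -5.45], [90, 0.0368, 0.0027, 0, 0, 0, 0], [90, 0.0368, 0.0027, 0, 0, 0, 0]]
  ]
}}

```text
time: 31.65
ee_pos: [0.5945, 0.0085, 0.3093]
eef_rot: [0.665, 0.747, 0.0, 0.0]
wrist_force: [0.3, 1.3, 0.2]
opening: 0.901
finger_force: 0.0
```

```bash
python3 - <<'E'
from h import *
snap('wrist','w6.png')
E
```

Emit:
{"fn": "servo_tool", "kwargs": {
  "series": [
    [[90, 0.0368, 0.0027, 0, 0, 0, 0], [90, 0.0368, 0.0027, 0, 0, 0, 0], [90, 0.0368, 0.0027, 0, 0, 0, 0], [90, 0.0368, 0.0027, 0, 0, 0, 0], [90, 0.0368, 0.0027, 0, 0, 0, 0], [90, 0.0368, 0.0027, 0, 0, 0, 0], [90, 0.0368, 0.0027, 0, 0, 0, 0], [90, 0.0368, 0.0027, 0, 0, 0, 0]]
  ]
}}

```text
time: 32.5
ee_pos: [0.5809, 0.3049, 0.3088]
eef_rot: [0.664, 0.748, -0.0, 0.0]
wrist_force: [1.1, -0.1, 0.2]
opening: 0.9
finger_force: 0.0
```

Emit:
{"fn": "servo_tool", "kwargs": {
  "series": [
    [[90, 0.0368, 0.0027, 0, 0, 0, 0], [90, 0.0368, 0.0027, 0, 0, 0, 0], [90, 0, 0, 0, 0, 0, 0], [90, 0, 0, 0, 0, 0, 0], [90, 0, 0, 0, 0, 0, 0]]
  ]
}}

```text
time: 33.0
ee_pos: [0.578, 0.3764, 0.3089]
eef_rot: [0.664, 0.747, -0.0, 0.0]
wrist_force: [-0.7, -0.8, 0.1]
opening: 0.902
finger_force: 0.0
```

```bash
python3 look.py A .5783 .377 6.8
```

```text
[453.9 421.6 639.3 333.9 -53.8]
[589.4 245.7  93.   86.4 -85.7]
wrist
[361.4 161.2 143.9  38.4 -33.3]
[397.7 139.8  83.6  38.5 -40.2]
[476.9 209.3 175.1  87.5   7.8]
[580.  378.8  98.9  59.6   6.7]
[592.8 248.7  99.2  87.9   4.8]
t33.1 pos [0.5782 0.3759 0.3092] turn [ 0.01  0.01 -0.11] shift [0.0011 0.0002 0.1392] n 0.139 open 0.896 F [-0.9 -0.2 -0.7] ff 0.0
```

View pics/w6.png

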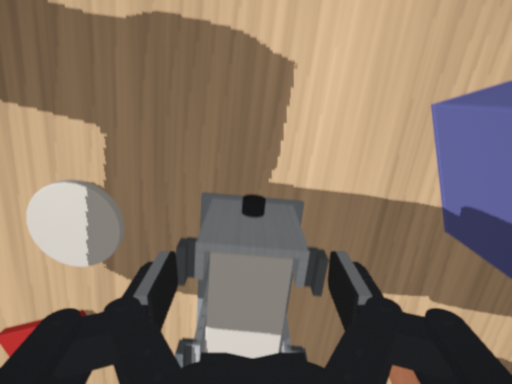

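Emit:
{"fn": "servo_tool", "kwargs": {
  "series": [
    [[90, 0.002, 0.0015, 0.04, 0, 0, 0], [90, 0, 0, 0.04, 0, 0, 0], [90, 0, 0, 0.035, 0, 0, 0], [90, 0, 0, 0.015, 0, 0, 0], [90, 0, 0, 0.0065, 0, 0, 0], [90, 0, 0, 0, 0, 0, 0], [90, 0, 0, 0, 0, 0, 0], [50, 0, 0, 0, 0, 0, 0]]
  ]
}}

```text
time: 33.9
ee_pos: [0.5797, 0.3796, 0.1754]
eef_rot: [0.664, 0.748, 0.002, 0.001]
wrist_force: [0.4, 0.9, 0.5]
opening: 0.752
finger_force: 0.0
```

Emit:
{"fn": "servo_tool", "kwargs": {
  "series": [
    [[50, 0, 0, 0, 0, 0, 0], [50, 0, 0, 0, 0, 0, 0], [50, 0, 0, 0, 0, 0, 0], [50, 0, 0, 0, 0, 0, 0]]
  ]
}}

```text
time: 34.3
ee_pos: [0.5797, 0.3797, 0.1757]
eef_rot: [0.664, 0.748, 0.002, 0.001]
wrist_force: [-0.2, 0.2, 6.6]
opening: 0.679
finger_force: 65.1
```

```bash
python3 - <<'E'
from h import *
plan((.598,-.0655,.297),1.35)
E
```

```text
t34.3 pos [0.5797 0.3797 0.1757] turn [ 0.25 -0.12  5.43] shift [-0.4455  0.0078 -0.1213] n 0.462 open 0.679 F [-0.2  0.2  6.6] ff 65.1
```

Emit:
{"fn": "servo_tool", "kwargs": {
  "series": [
    [[50, 0, 0, -0.02, 0, 0, 0], [50, 0, 0, -0.035, 0, 0, 0], [50, 0, 0, -0.035, 0, 0, 0], [50, 0, 0, -0.034, 0, 0, 0], [50, 0, 0, 0, 0, 0, 5.45], [50, -0.037, 0.0007, 0, 0, 0, 0], [50, -0.037, 0.0007, 0, 0, 0, 0], [50, -0.037, 0.0007, 0, 0, 0, 0]]
  ]
}}

```text
time: 35.1
ee_pos: [0.5834, 0.2675, 0.2968]
eef_rot: [0.698, 0.716, 0.0, 0.0]
wrist_force: [0.3, -0.5, -1.4]
opening: 0.675
finger_force: 64.7
```

Emit:
{"fn": "servo_tool", "kwargs": {
  "series": [
    [[50, -0.037, 0.0007, 0, 0, 0, 0], [50, -0.037, 0.0007, 0, 0, 0, 0], [50, -0.037, 0.0007, 0, 0, 0, 0], [50, -0.037, 0.0007, 0, 0, 0, 0], [50, -0.037, 0.0007, 0, 0, 0, 0], [50, -0.037, 0.0007, 0, 0, 0, 0], [50, -0.037, 0.0007, 0, 0, 0, 0]]
  ]
}}

```text
time: 35.8
ee_pos: [0.5944, 0.0082, 0.2971]
eef_rot: [0.699, 0.715, 0.0, 0.0]
wrist_force: [-0.2, 0.7, -1.4]
opening: 0.68
finger_force: 64.7
```

Emit:
{"fn": "servo_tool", "kwargs": {
  "series": [
    [[50, -0.037, 0.0007, 0, 0, 0, 0], [50, -0.037, 0.0007, 0, 0, 0, 0], [50, 0, 0, 0, 0, 0, 0], [50, 0, 0, 0, 0, 0, 0], [50, 0, 0, 0, 0, 0, 0]]
  ]
}}

```text
time: 36.3
ee_pos: [0.5977, -0.0636, 0.2967]
eef_rot: [0.699, 0.716, 0.0, -0.0]
wrist_force: [0.3, -0.1, -2.3]
opening: 0.678
finger_force: 64.7
```

```bash
python3 fit.py A
```

```text
t36.4 pos [ 0.5977 -0.0633  0.2967] turn [ 0.01 -0.02  0.06] shift [-0.0057  0.0001  0.0367] n 0.037 open 0.677 F [-0.7 -0.2 -1.2] ff 64.7
rows134.. [103, 107, 107, 107, 107, 107, 107, 107, 107, 108, 110, 116, 119, 119, 120, 120, 120, 119, 119, 119, 119, 120, 121, 122, 121, 121, 121, 123, 128, 132, 133, 133, 133, 133, 133, 133, 132, 128, 122, 120, 121, 121, 121, 123, 128, 131, 132, 133]
147 wall in 58.79 148 wall in 58.22 149 wall in 57.65 150 wall in 57.08 151 wall in 56.51 
 158 bot 58.45 164 top 58.73 
 160 bot 57.48 166 top 57.84 
 162 bot 56.5 168 top 56.95 
 164 bot 55.52 170 top 56.06 
146 [(183, 21), (184, 13), (298, 16), (321, -28), (322, -19)]
185 [(163, -18), (185, 17), (186, 30), (187, 18), (317, -13), (318, -25), (319, -22), (341, 17), (342, 20)]
```

Emit:
{"fn": "servo_tool", "kwargs": {
  "series": [
    [[50, -0.0018, 0.0003, 0.01, 0, 0, 0], [50, 0, 0, 0.01, 0, 0, 0], [50, 0, 0, 0.005, 0, 0, 0], [50, 0, 0, 0.005, 0, 0, 0], [50, 0, 0, 0.003, 0, 0, 0], [50, 0, 0, 0, 0, 0, 0]]
  ]
}}

```text
time: 36.95
ee_pos: [0.598, -0.066, 0.2639]
eef_rot: [0.699, 0.715, 0.0, 0.0]
wrist_force: [-0.5, 0.0, -0.6]
opening: 0.68
finger_force: 64.8
```

Emit:
{"fn": "servo_tool", "kwargs": {
  "series": [
    [[50, 0, 0, 0.004, 0, 0, 0], [50, 0, 0, 0.004, 0, 0, 0], [50, 0, 0, 0.004, 0, 0, 0], [50, 0, 0, 0.003, 0, 0, 0], [50, 0, 0, 0, 0, 0, 0], [50, 0, 0, 0, 0, 0, 0]]
  ]
}}

```text
time: 37.55
ee_pos: [0.5981, -0.0661, 0.2497]
eef_rot: [0.699, 0.715, 0.0, 0.0]
wrist_force: [-2.3, 1.9, 5.7]
opening: 0.678
finger_force: 65.4
```

Emit:
{"fn": "servo_tool", "kwargs": {
  "series": [
    [[85, 0, 0, 0, 0, 0, 0], [85, 0, 0, 0, 0, 0, 0], [90, 0, 0, 0, 0, 0, 0], [90, 0, 0, -0.02, 0, 0, 0], [90, 0, 0, -0.03, 0, 0, 0], [0, 0, 0, 0, 0, 0, 0], [0, 0, 0, 0, 0, 0, 0], [0, 0, 0, 0, 0, 0, 0]]
  ]
}}

```text
time: 38.35
ee_pos: [0.5979, -0.0662, 0.2972]
eef_rot: [0.699, 0.715, -0.0, -0.001]
wrist_force: [-0.5, -0.3, 0.2]
opening: 0.398
finger_force: 0.0
```

Emit:
{"fn": "servo_tool", "kwargs": {
  "series": [
    [[0, 0, 0, 0, 0, 0, 0], [0, 0, 0, 0, 0, 0, 0], [0, 0, 0, 0, 0, 0, 0], [0, 0, 0, 0.015, 0, 0, 0], [0, 0, 0, 0.01, 0, 0, 0], [0, 0, 0, 0.004, 0, 0, 0], [0, 0, 0, 0, 0, 0, 0], [0, 0, 0, 0, 0, 0, 0]]
  ]
}}

```text
time: 39.15
ee_pos: [0.5981, -0.0662, 0.2695]
eef_rot: [0.699, 0.715, -0.0, -0.0]
wrist_force: [0.5, -0.4, 0.8]
opening: 0.001
finger_force: 0.0
```

Emit:
{"fn": "servo_tool", "kwargs": {
  "series": [
    [[0, 0, 0, 0.0015, 0, 0, 0], [0, 0, 0, 0, 0, 0, 0], [0, 0, 0, 0, 0, 0, 0]]
  ]
}}

```text
time: 39.45
ee_pos: [0.5981, -0.0662, 0.2684]
eef_rot: [0.699, 0.715, 0.0, 0.0]
wrist_force: [0.3, -0.2, 0.1]
opening: -0.001
finger_force: 0.0
```

Emit:
{"fn": "servo_tool", "kwargs": {
  "series": [
    [[0, 0, 0, 0.0015, 0, 0, 0], [0, 0, 0, 0, 0, 0, 0], [0, 0, 0, 0, 0, 0, 0]]
  ]
}}

```text
time: 39.75
ee_pos: [0.598, -0.0662, 0.2665]
eef_rot: [0.699, 0.715, -0.0, -0.0]
wrist_force: [0.2, 0.1, 0.0]
opening: 0.002
finger_force: 0.0
```

Emit:
{"fn": "servo_tool", "kwargs": {
  "series": [
    [[0, 0, 0, 0.0015, 0, 0, 0], [0, 0, 0, 0, 0, 0, 0], [0, 0, 0, 0, 0, 0, 0]]
  ]
}}

```text
time: 40.05
ee_pos: [0.598, -0.0662, 0.265]
eef_rot: [0.699, 0.715, -0.0, -0.0]
wrist_force: [-0.3, 0.3, -0.2]
opening: -0.002
finger_force: 0.0
```

Emit:
{"fn": "servo_tool", "kwargs": {
  "series": [
    [[0, 0, 0, 0.0015, 0, 0, 0], [0, 0, 0, 0, 0, 0, 0], [0, 0, 0, 0, 0, 0, 0]]
  ]
}}

```text
time: 40.35
ee_pos: [0.598, -0.0662, 0.2635]
eef_rot: [0.699, 0.715, -0.0, -0.0]
wrist_force: [-0.1, 0.6, 0.2]
opening: -0.005
finger_force: 0.0
```

Emit:
{"fn": "servo_tool", "kwargs": {
  "series": [
    [[0, 0, 0, 0.0015, 0, 0, 0], [0, 0, 0, 0, 0, 0, 0], [0, 0, 0, 0, 0, 0, 0]]
  ]
}}

```text
time: 40.65
ee_pos: [0.598, -0.0662, 0.262]
eef_rot: [0.699, 0.715, -0.0, -0.0]
wrist_force: [-0.2, -0.2, 0.1]
opening: 0.001
finger_force: 0.0
```

Emit:
{"fn": "servo_tool", "kwargs": {
  "series": [
    [[0, 0, 0, 0.001, 0, 0, 0], [0, 0, 0, 0, 0, 0, 0], [0, 0, 0, 0, 0, 0, 0]]
  ]
}}

```text
time: 40.95
ee_pos: [0.5981, -0.0662, 0.2614]
eef_rot: [0.699, 0.715, 0.0, 0.0]
wrist_force: [0.4, 0.3, 3.2]
opening: 0.0
finger_force: 1.0
```

Emit:
{"fn": "servo_tool", "kwargs": {
  "series": [
    [[0, 0, 0, -0.03, 0, 0, 0], [60, 0, 0, -0.04, 0, 0, 0], [60, 0, 0, -0.03, 0, 0, 0], [60, 0, 0, 0, 0, 0, -8.2], [60, 0, 0, 0, 0, 0, -8.2], [60, 0, 0, 0, 0, 0, -8.2], [60, 0, 0, 0, 0, 0, -8.2], [60, 0, 0, 0, 0, 0, -8.2]]
  ],
  "squeeze": 40
}}

```text
time: 41.75
ee_pos: [0.598, -0.0662, 0.3607]
eef_rot: [0.401, 0.916, -0.0, -0.0]
wrist_force: [-0.1, 0.9, 0.9]
opening: 0.596
finger_force: 0.0
```

Emit:
{"fn": "servo_tool", "kwargs": {
  "series": [
    [[60, 0, 0, 0, 0, 0, -8.2], [60, 0, 0, 0, 0, 0, -8.2], [60, 0, 0, 0, 0, 0, -8.2], [60, 0, 0, 0, 0, 0, -8.2], [60, 0, 0, 0, 0, 0, -8.2], [60, 0, 0, 0, 0, 0, -8.2], [60, 0, -0.04, 0, 0, 0, 0], [60, 0, -0.04, 0, 0, 0, 0]]
  ]
}}

```text
time: 42.55
ee_pos: [0.6003, -0.146, 0.361]
eef_rot: [-0.015, 1.0, 0.0, 0.0]
wrist_force: [0.9, 0.3, 0.2]
opening: 0.603
finger_force: 0.0
```

Emit:
{"fn": "servo_tool", "kwargs": {
  "series": [
    [[60, 0, -0.035, 0, 0, 0, 0], [60, 0, 0, 0, 0, 0, 0], [60, 0, 0, 0, 0, 0, 0], [60, 0, 0, 0, 0, 0, 0]]
  ]
}}

```text
time: 42.95
ee_pos: [0.6012, -0.1803, 0.361]
eef_rot: [-0.014, 1.0, 0.0, -0.0]
wrist_force: [0.0, 0.1, -0.4]
opening: 0.606
finger_force: 0.0
```

```bash
python3 - <<'E'
from h import *
plan((.599,-.1815,.288),91.4)
s=snap('wrist','w7.png')
E
```

```text
t43.0 pos [ 0.6012 -0.1803  0.361 ] turn [ 0.04 -0.01  0.17] shift [ 0.0022 -0.0011  0.073 ] n 0.073 open 0.606 F [ 0.   0.1 -0.4] ff 0.0
```

View pics/w7.png

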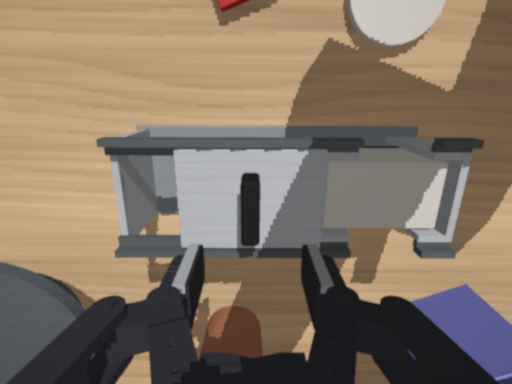

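Emit:
{"fn": "servo_tool", "kwargs": {
  "series": [
    [[60, 0.002, -0.001, 0.03, 0, 0, 0], [60, 0, 0, 0.03, 0, 0, 0], [60, 0, 0, 0.013, 0, 0, 0], [60, 0, 0, 0, 0, 0, 0], [0, 0, 0, 0, 0, 0, 0], [0, 0, 0, 0, 0, 0, 0], [0, 0, 0, 0, 0, 0, 0], [0, 0, 0, 0, 0, 0, 0]]
  ]
}}

```text
time: 43.8
ee_pos: [0.5995, -0.182, 0.2905]
eef_rot: [-0.013, 1.0, -0.0, 0.002]
wrist_force: [-1.2, 1.9, 6.7]
opening: 0.152
finger_force: 40.8
```

Emit:
{"fn": "servo_tool", "kwargs": {
  "series": [
    [[0, 0, 0, 0, 0, 0, 0], [0, 0, 0.01, 0, 0, 0, 0], [0, 0, 0.012, 0, 0, 0, 0], [0, 0, 0.012, 0, 0, 0, 0], [0, 0, 0.012, 0, 0, 0, 0], [0, 0, 0.012, 0, 0, 0, 0], [0, 0, 0.012, 0, 0, 0, 0], [0, 0, 0.012, 0, 0, 0, 0]]
  ]
}}

```text
time: 44.6
ee_pos: [0.5974, -0.1006, 0.2905]
eef_rot: [-0.013, 1.0, -0.001, 0.002]
wrist_force: [1.0, -2.3, 4.9]
opening: 0.154
finger_force: 40.7
```

Emit:
{"fn": "servo_tool", "kwargs": {
  "series": [
    [[0, 0, 0.01, 0, 0, 0, 0], [0, 0, 0.01, 0, 0, 0, 0], [0, 0, 0.008, 0, 0, 0, 0], [0, 0, 0.004, 0, 0, 0, 0], [0, 0, 0.002, 0, 0, 0, 0], [0, 0, 0, 0, 0, 0, 0], [0, 0, 0, 0, 0, 0, 0]]
  ]
}}

```text
time: 45.3
ee_pos: [0.5965, -0.0667, 0.2905]
eef_rot: [-0.013, 1.0, -0.001, 0.002]
wrist_force: [1.1, -1.3, 5.4]
opening: 0.155
finger_force: 40.8
```

Emit:
{"fn": "servo_tool", "kwargs": {
  "series": [
    [[0, 0, 0.002, 0, 0, 0, 0], [0, 0, 0.002, 0, 0, 0, 0], [0, 0, 0, 0, 0, 0, 0], [0, 0, 0, 0, 0, 0, 0]]
  ]
}}

```text
time: 45.7
ee_pos: [0.5964, -0.0655, 0.2905]
eef_rot: [-0.012, 1.0, -0.004, 0.002]
wrist_force: [1.5, -14.4, 4.1]
opening: 0.153
finger_force: 40.8
```

Emit:
{"fn": "servo_tool", "kwargs": {
  "series": [
    [[50, 0, 0, 0, 0, 0, 0], [50, 0, 0, 0, 0, 0, 0], [50, 0, 0, 0, 0, 0, 0], [60, 0, 0, -0.03, 0, 0, 0], [60, 0, 0, -0.04, 0, 0, 0], [60, 0, 0, -0.04, 0, 0, 0], [60, 0, 0, -0.03, 0, 0, 0], [60, 0, 0, 0, 0, 0, 0]]
  ]
}}

```text
time: 46.5
ee_pos: [0.5957, -0.0618, 0.4345]
eef_rot: [-0.014, 1.0, -0.001, 0.005]
wrist_force: [-0.6, 0.7, 0.6]
opening: 0.6
finger_force: 0.0
```

```bash
python3 - <<'E'
from h import *
plan((.599,-.1815,.288),91.4)
s=snap('wrist','w8.png')
E
```

```text
t46.5 pos [ 0.5957 -0.0618  0.4345] turn [-0.09  0.54  0.17] shift [-0.0004 -0.1198  0.1465] n 0.189 open 0.600 F [-0.6  0.7  0.6] ff 0.0
```

View pics/w8.png

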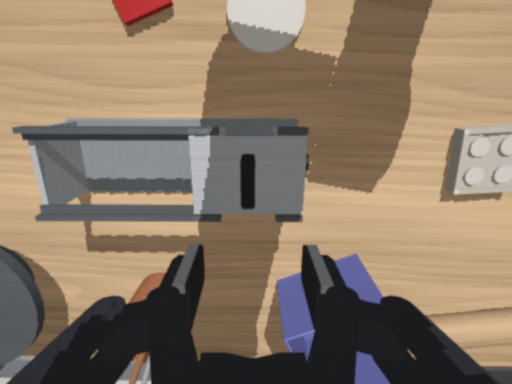

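The cover reached its stop (14 N against it) and fully covers the well (columns 191–306). The gripper is clear, so I'm handing in.

```bash
python3 -c "
from bench import manip
print(manip.hand_in())"
```

```text
the job is handed in; nothing more can be done
None
```

All five clay tiles are in the well, stacked flat, with the top one about 7 mm below the rim; the cover is shut against its stop, and I handed the job in at about 47 s without seeing a verdict.

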